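# Park a conveyor roller on the ramp between two chocks

## Robot

A 6-joint arm with a two-finger parallel gripper is mounted at the origin on a cart in front of the work surface, level with it; the furniture and walls round the work are solid. World frame = base frame: x ahead of the robot, y to its left, z up, the work surface at z = 0. Lengths are in mm, angles in degrees, forces in N, time in s.
With the tool pointing down it reaches from about 375 to 900 mm from the base axis. Payload 3.1 kg.
Tool frame: the origin (TCP) lies at the very end of the fingers, on their centre line; the grasp point (between the pads) lies 19 mm behind it; z points along the fingers, y is the direction in which the jaws open and shut (so a half turn about z gives the same grasp; the last joint's range is limited). The gripper opens to 87 mm and grips with 3 to 60 N. Pads are 19 mm wide; open, the fingers measure 117 mm over their backs; the gripper's body (75 mm by 190 mm) begins 51 mm behind the grasp point.
Start: joints at [-74.284, 30.224, 82.088, -0, 67.689, -10.227], TCP at [273.446, -561.982, 189.048] pointing down, gripper open.
Joint ranges: [-176.69, 176.69], [-43.24, 126.21], [12.49, 139.97], [-82, 262], [0, 151.66], [-163.58, 163.58]. Speed limits (degrees/s): [159.86, 159.86, 180, 180, 180, 180].

## Interface

Orientations are given as [roll, pitch, yaw] about the fixed x, y, z axes, in that order (R = Rz(yaw) Ry(pitch) Rx(roll)).
In Python, from cell import status, eyes, order gives the robot as it stands.
- The arm moves only by the shell command python3 -m creep 'ROWS'. ROWS is JSON, a list that holds one entry, the list of rows, each a list of 5 numbers: the opening, from -1 (shut) to 1 (fully open), then the shift along the tool's x, y, z in mm, then the turn about the tool's z in rad. In form: [[[fingers, x, y, z, roll], ...]]. A call has 1 to 10 rows; each row shifts and turns the pose as measured when the row begins, along the tool's axes as they then stand; what a row does not reach is not made up. A row lasts 1/8 s, in which the tool goes at most 62.5 mm and 10.7 degrees, less where a joint would pass 70% of its speed; a pose out of reach is approached as far as the arm can. A call is refused whole if a number of a shift passes 62.5 or a number of a turn 0.188, either way. A call with a gripper value outside its range is refused whole. The fingers move at their own pace and stop on an object; the grip force is fixed at half the most. Time passes only in rows, so rows that do not move let the fingers close. It gives the time, the measured TCP pose, the force and the opening at its end, in the units of the state.
- status.get_state(): the state, without advancing time (a new reading comes with each control period).
- eyes.get_image(name): name is "scene" or "top"; returns (picture, depth): 400x640x3 uint8, red, green, blue; 400x640 float32, mm along the optical axis (not along the pixel's ray), 0 where there is no reading.
- eyes.calibration(name): a dict with "fx", "fy", "cx", "cy" (pixels), "origin" and "rotation" of the camera in the world. Camera axes: x right, y down, z forward; pixel columns grow to the right and rows downward; lengths in mm; the calibration is good to about 2 mm. A picture is of the moment at which its call begins. calibration takes no time and is no camera call.
- order.hand_in(): hands the job in, once; it reports no verdict.
The state is a dict: "clock": time; "qpos": joint angles; "joint_velocities": joint speeds; "joint_efforts": joint torques, N m; "tool_pos": TCP position; "orientation": TCP orientation; "wrist_force": force on the tool from outside, world axes, zero at the start; "moment": the same for the moment, N m; "finger_gap": opening from 0.0 (shut) to 1.0 (fully open).
Only numpy, scipy, OpenCV 4.12 (cv2) and the standard library are available. Lean on these libraries where they do the work, as an engineer would, in place of code of your own. Each camera call takes 0.05 s, during which the arm holds its last target.

## Task

Park the spare conveyor roller on the sloping ramp so that it cannot roll. First stand the loose double chock squarely across the ramp, wholly on the deck, its back close to the yellow lip at the foot and its steep wedge faces looking up the ramp; then take the roller from its leaning rack, lay it crosswise on the ramp against both wedges, and let go of it only when it rests against them. Last, slide the keeper down by its orange handle until it is snug against the roller, and leave the things round about where they are.

Things in the scene. Friction and masses are not known exactly. Their poses are not given: they have to be found in the camera images.
- ramp: Fixed aluminium ramp, deck 240 mm long (x), 160 mm wide (y), sloping 7 degrees down towards its +x, away from the robot; place and yaw vary. Origin on the table under the deck's centre, z vertical. Deck surface at z = 0.034 - 0.1228*x (m). Across its foot runs a yellow lip, 6 mm high, 8 mm thick, uphill face at x = 0.111 m.
- ramp_mid (a point): Centre of the ramp deck's surface, 34 mm above the table; axes as ramp (z vertical).
- chock: Loose double chock, 0.35 kg, origin mid underside: two black rubber wedges 62 long (x), 30 high, at y = +-36 to +-66 mm, joined by a yellow bar (132 along y, 14 thick, z 16 to 42, at x = +22). Gap between the wedges open. 65 degree faces look to -x, toes at x = -31, back at x = +31; x must point down the ramp. A roller touching both faces has its centre at x = -45, z = 22. Starts on the table.
- chock_grip (a point): Middle of the chock's yellow grip bar, 30 mm above its underside; axes as chock.
- rack: Fixed steel rack with blue V saddles holding the roller leaning at 35 degrees, high end to its +x. Base 170 x 76 mm; origin on the table under the roller's centre, z vertical. Saddles bear 45 to 65 mm from the tube's middle on both sides; the 90 mm between is free beside the tube; a 16 mm wide spine runs 11 mm below it. Open above. It stands left or right of the ramp, the chock on the other side.
- roller: Conveyor roller, 0.4 kg: bright steel tube 44 mm in diameter, 140 mm long, a red ring near each end, black end caps, 12 mm axle stubs standing out 10 mm. Origin at its centre, x along its axis. It starts in the rack, centre 85 mm above the table, x rising at 35 degrees to the rack's +x. It rolls freely.
- keeper (a joint): Travel of the sliding keeper down the ramp in m: 0 parked at the top, up to 0.085; grows downhill along the slope. It stays where it is left (friction about 2 N). It starts between 0 and 0.012.
- keeper_toe (a point): Middle of the keeper's lower toe edge, on the deck; x points down the slope, z square off the deck. The keeper is a black rubber wedge 51 mm long, 70 mm wide (y), 30 mm high, its 65 degree face looking downhill. When it touches the roller, the roller's centre is at x = +14 mm in this frame.
- keeper_grip (a point): Grip point of the keeper's orange upright handle: 14 mm thick along x, 50 mm wide along y, standing from 30 to 64 mm off the deck; this point is 54 mm off the deck and 42 mm uphill of the toe; axes as keeper_toe.
- wash_bottle: Bystander: white wash bottle, red top, 62 mm in diameter, 185 mm tall, upright on the belt behind the table (belt surface 22 mm lower than the table). Origin under it.
- tape_brown: Bystander: roll of brown tape, 101 mm in diameter, 48 mm high, on the belt behind the ramp (belt surface 22 mm lower than the table). Origin under its centre.
- label_roll: Bystander: white label roll, 81 mm in diameter, 52 mm high, on the table's left end. Origin under its centre.

How it is judged:
By the outcome, as a careful person would: the job done as asked, in the order asked, and still so for the second after the job is handed in, with the robot touching nothing.
It also fails if it takes over 61 s, if anything falls off the work surface, if the arm or the gripper's body presses on something with over 40 N, if the wrist force passes 120 N, or if a joint passes its speed limit or range.

## Working session

There is one attempt and no reset: what is moved stays moved. The work goes in short steps, Python scripts to look and compute and a shell command to move; the robot and the scene stay as the last step left them, time stands still between calls to the robot, and variables do not carry over. Pictures are saved under pics/ and viewed, and the job is handed in when it is done.

```bash
ls; mkdir -p pics
python3 - <<'E'
from cell import status, eyes
import cv2, numpy as np
print(status.get_state())
for n in ("scene","top"):
    im,d=eyes.get_image(n); cv2.imwrite(f"pics/{n}0.png",im[:,:,::-1]); np.savez(f"{n}0.npz",im=im,d=d)
    print(n,eyes.calibration(n))
E
```

```text
pics
{'clock': 0.0, 'qpos': array([-7.42835553e+01,  3.02781893e+01,  8.21564899e+01,  4.42527709e-04,
        6.76882905e+01, -1.02280305e+01]), 'joint_velocities': array([ 0.04588983, -0.01670369, -0.02603122,  0.0925948 ,  0.02226375,
       -0.04974686]), 'joint_efforts': array([-1.83269374e-03, -4.40053010e+01, -1.76592582e+01,  6.31045480e-02,
        5.83075185e-02, -1.68101919e-04]), 'tool_pos': array([ 273.23900827, -561.21940788,  188.07945902]), 'orientation': array([-1.79879057e+02, -2.22377818e-02,  2.59442833e+01]), 'wrist_force': array([ 0.7543925 , -0.32068629, -0.33329529]), 'moment': array([ 0.01849653,  0.06581718, -0.06901705]), 'finger_gap': 0.9983163517969075}
scene {'fx': 511.8814662267319, 'fy': 511.8814662267319, 'cx': 325.42070984029317, 'cy': 201.47882779748107, 'origin': array([ -134.54314371, -1332.97447931,   765.5808758 ]), 'rotation': array([-115.72934192,    1.07607057,  -29.09378277])}
top {'fx': 499.4690382483941, 'fy': 499.4690382483941, 'cx': 321.44507344974716, 'cy': 189.36830696105415, 'origin': array([ 471.29904289,  -89.0823425 , 1340.45976585]), 'rotation': array([-176.94602692,    0.39900234,  -90.36575732])}
```

View pics/scene0.png

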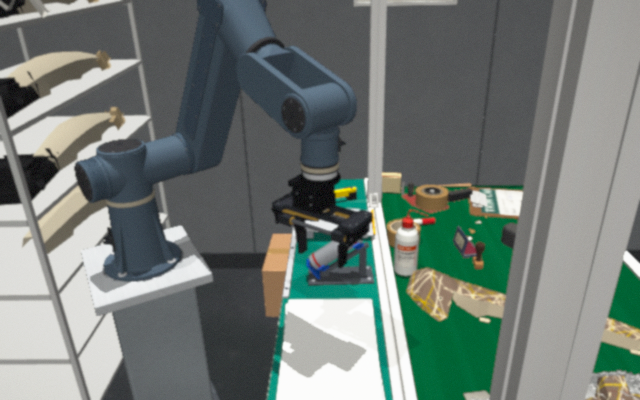

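View pics/top0.png

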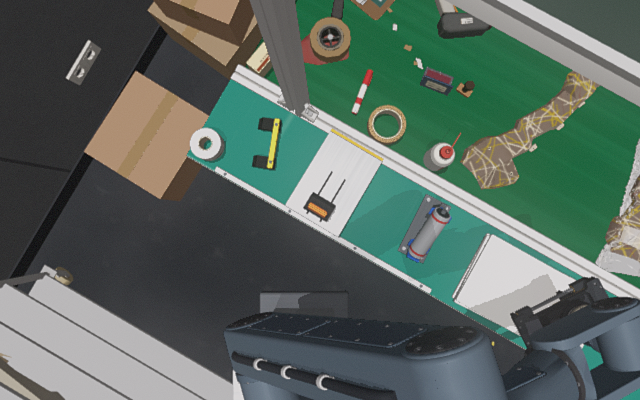

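The top view shows the label roll at (207,143), chock at (268,143), ramp at (335,180) with its lip near (357,145), and roller in its rack at (428,230). The arm is lower right.

```bash
cat > h.py <<'E'
import numpy as np, cv2
from cell import status, eyes
from scipy.spatial.transform import Rotation as R
def rot(e): return R.from_euler('xyz',e,degrees=True).as_matrix()
def cloud(n,d):
    c=eyes.calibration(n); v,u=np.mgrid[0:d.shape[0],0:d.shape[1]].astype(float)
    p=np.stack([(u-c['cx'])/c['fx']*d,(v-c['cy'])/c['fy']*d,d],-1)
    return p@rot(c['rotation']).T+c['origin']
def proj(n,P):
    c=eyes.calibration(n); q=(np.atleast_2d(P)-c['origin'])@rot(c['rotation'])
    return np.c_[q[:,0]/q[:,2]*c['fx']+c['cx'],q[:,1]/q[:,2]*c['fy']+c['cy']]
def frame(p,rpy):
    return np.array(p,float),rot(rpy)
def st():
    s=status.get_state(); print('t',round(s['clock'],2),'tcp',s['tool_pos'].round(1),'rpy',s['orientation'].round(1),'F',s['wrist_force'].round(1),'gap',round(s['finger_gap'],3),'q',s['qpos'].round(0)); return s
def crop(im,u0,v0,u1,v1,k,name):
    cv2.imwrite(name,cv2.resize(im[v0:v1,u0:u1,::-1],None,fx=k,fy=k,interpolation=cv2.INTER_CUBIC))
E
python3 - <<'E'
from h import *
z=np.load('top0.npz'); im,d=z['im'],z['d']; P=cloud('top',d)
crop(im,190,90,460,290,3-0.04,'pics/c0.png')
# table z check
for u,v in [(240,130),(300,140),(385,190),(360,220),(268,143),(335,180),(357,145),(320,210),(428,230),(207,155)]:
    print((u,v),P[v,u].round(1), im[v,u])
E
```

```text
(240, 130) [705.5 139.5  -1. ] [ 50 143 125]
(300, 140) [676.4 -23.3   3.1] [ 62 143 127]
(385, 190) [ 540.1 -251.1   -2. ] [ 67 144 129]
(360, 220) [ 460.  -183.1   -3.1] [ 62 132 118]
(268, 143) [ 6.694e+02  6.350e+01 -5.000e-01] [ 55 144 129]
(335, 180) [ 565.6 -116.2   32.1] [214 212 214]
(357, 145) [ 658.2 -175.1   27.8] [218 188  74]
(320, 210) [486.2 -77.  107.8] [217 151  77]
(428, 230) [ 435.4 -342.   108.4] [150 150 152]
(207, 155) [631.6 216.4  50.9] [218 215 216]
```

View pics/c0.png

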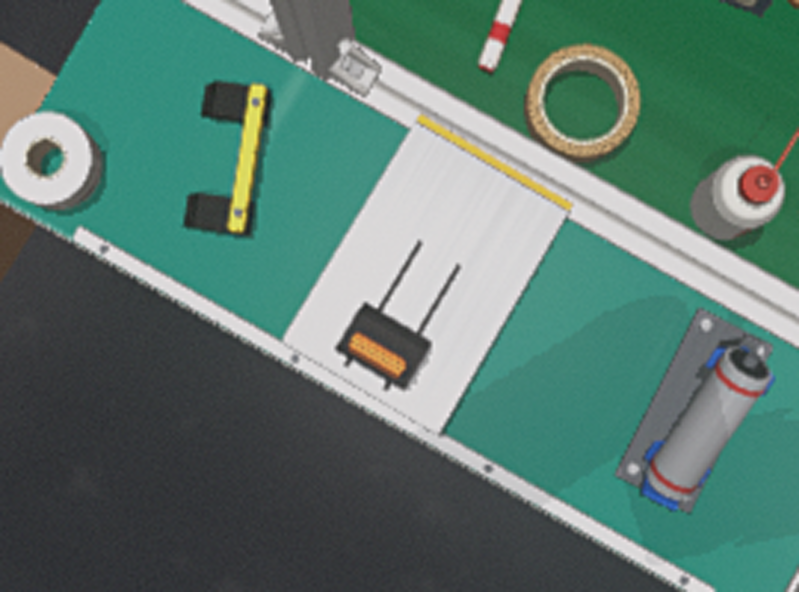

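Run:
```python
from h import *
z=np.load('top0.npz'); im,d=z['im'].astype(int),z['d']; P=cloud('top',d)
r,g,b=im[...,0],im[...,1],im[...,2]
V,U=np.mgrid[0:400,0:640]
yel=(r>150)&(g>130)&(b<120)&(r-b>80)
def ray(n,uv,zz):
    c=eyes.calibration(n); uv=np.atleast_2d(uv)
    q=np.c_[(uv[:,0]-c['cx'])/c['fx'],(uv[:,1]-c['cy'])/c['fy'],np.ones(len(uv))]@rot(c['rotation']).T
    return c['origin']+q*((zz-c['origin'][2])/q[:,2])[:,None]
# table plane check
tm=(g-r>50)&(abs(b-g)<30)&(V>100)&(V<290)&(U>200)&(U<480)
print('table z',np.median(P[tm][:,2]), P[tm][:,2].std(),tm.sum())
A=np.c_[P[tm][:,:2],np.ones(tm.sum())]; print(np.linalg.lstsq(A,P[tm][:,2],rcond=None)[0])
def pca(m,zz=None):
    uv=np.c_[U[m],V[m]]; X=P[m] if zz is None else ray('top',uv,zz)
    c=X[:,:2].mean(0); w,v=np.linalg.eigh(np.cov(X[:,:2].T)); 
    print(m.sum(),'c',c.round(1),'zmed',np.median(P[m][:,2]).round(1),'major ang',np.degrees(np.arctan2(v[1,1],v[0,1])).round(2),'len',(np.sqrt(12*w)).round(1)); 
ch=yel&(U>245)&(U<290)&(V>110)&(V<175); print('chock bar'); pca(ch&(P[...,2]>30),42)
lip=yel&(U>325)&(U<390)&(V>120)&(V<165); print('lip');pca(lip,27)
ora=(r>180)&(g>100)&(g<185)&(b<130)&(U>300)&(U<335)&(V>195)&(V<220); print('keeper');pca(ora); 
print(np.percentile(P[ora][:,2],[5,50,95]))
# deck
deck=(r>185)&(abs(r-g)<20)&(abs(r-b)<25)&(P[...,2]>12)&(P[...,2]<60)&(U>280)&(U<385)&(V>125)&(V<245)
print('deck');pca(deck)
X=P[deck];co=np.linalg.lstsq(np.c_[X[:,:2],np.ones(len(X))],X[:,2],rcond=None)[0];print('plane',co,np.hypot(*co[:2]),np.degrees(np.arctan2(-co[1],-co[0])))
rb=(P[...,2]>50)&(U>390)&(U<470)&(V>190)&(V<275);print('roller');pca(rb)
# rail & post heights
for u,v in [(310,115),(305,118),(330,125),(360,140),(372,150),(395,160),(420,178),(290,105),(300,112),(400,165),(250,75)]: print((u,v),P[v,u].round(0))
```

```text
table z -0.15464224490551715 86.40353976625106 15361
[-9.38870040e-02  5.56671845e-02  6.35268320e+01]
chock bar
240 c [663.3  45.6] zmed 41.1 major ang 170.97 len [ 14. 127.]
lip
140 c [ 660.7 -172.5] zmed 26.2 major ang 58.67 len [  6.4 158.9]
keeper
100 c [487.9 -70.4] zmed 109.9 major ang 58.85 len [12.5 49. ]
[105.1870567  109.89794412 113.02582658]
deck
4562 c [ 564.6 -116.4] zmed 32.7 major ang 148.62 len [168.1 229.9]
plane [-9.99332206e-02  6.19101094e-02  9.68067269e+01] 0.11755641292073954 -31.77882770076624
roller
1087 c [ 433.1 -341.1] zmed 105.7 major ang 117.1 len [117.2 158.5]
(310, 115) [742. -51.  16.]
(305, 118) [734. -37.  12.]
(330, 125) [ 717. -104.    3.]
(360, 140) [ 676. -185.   -3.]
(372, 150) [ 648. -217.    1.]
(395, 160) [ 620. -278.    5.]
(420, 178) [ 572. -345.   -1.]
(290, 105) [756.  -2.  75.]
(300, 112) [741. -26.  56.]
(400, 165) [ 607. -292.    1.]
(250, 75) [856. 112.   1.]
```

```bash
cat >> h.py <<'E'
def ray(n,uv,zz):
    c=eyes.calibration(n); uv=np.atleast_2d(uv)
    q=np.c_[(uv[:,0]-c['cx'])/c['fx'],(uv[:,1]-c['cy'])/c['fy'],np.ones(len(uv))]@rot(c['rotation']).T
    return c['origin']+q*((zz-c['origin'][2])/q[:,2])[:,None]
E
python3 - <<'E'
from h import *
from scipy.optimize import least_squares
z=np.load('top0.npz'); im,d=z['im'].astype(int),z['d']; P=cloud('top',d)
r,g,b=im[...,0],im[...,1],im[...,2]
V,U=np.mgrid[0:400,0:640]
m=(P[...,2]>50)&(P[...,2]<180)&(U>400)&(U<460)&(V>195)&(V<270)&(abs(r-g)<15)&(abs(r-b)<20)
X=P[m];print(len(X))
def f(p):
    yaw=p[2]; a=np.array([np.cos(yaw)*np.cos(np.radians(35)),np.sin(yaw)*np.cos(np.radians(35)),np.sin(np.radians(35))])
    w=X-np.array([p[0],p[1],p[3]]); return np.linalg.norm(w-np.outer(w@a,a),axis=1)-22
for x0 in (-.7,):
    s=least_squares(f,[430,-345,x0,85],loss='soft_l1',f_scale=2);print(s.x,np.degrees(s.x[2]),np.median(abs(s.fun)))
# red rings -> axial position
p=s.x;a=np.array([np.cos(p[2])*np.cos(np.radians(35)),np.sin(p[2])*np.cos(np.radians(35)),np.sin(np.radians(35))])
red=(r>120)&(g<100)&(b<100)&(U>400)&(U<460)&(V>195)&(V<270)
t=(P[red]-np.array([p[0],p[1],p[3]]))@a
print('rings t',np.sort(t).round(0))
tt=(X-np.array([p[0],p[1],p[3]]))@a; print('tube ext',np.percentile(tt,[0,1,5,50,95,99,100]).round(1))
# deck edges: hull on deck plane
dm=((r>185)&(abs(r-g)<20)&(abs(r-b)<25)&(P[...,2]>14)&(P[...,2]<60)&(U>280)&(U<385)&(V>125)&(V<245)).astype(np.uint8)
o=np.array([562.5,-112.8]);y=np.radians(-31.3);ux=np.array([np.cos(y),np.sin(y)]);uy=np.array([-ux[1],ux[0]])
uv=np.c_[U[dm>0],V[dm>0]]
q=ray('top',uv,34.);
for k in range(4): q=ray('top',uv,34-.1228*((q[:,:2]-o)@ux)) 
L=np.c_[(q[:,:2]-o)@ux,(q[:,:2]-o)@uy]
for lo in range(-100,101,40):
    s=L[(abs(L[:,0]-lo)<20)]; n=[]
    # per-row extents
    print(lo,'y ext',[np.median([s[(abs(s[:,0]-c)<2.5)][:,1].min() for c in range(lo-15,lo+16,5)]).round(1),np.median([s[(abs(s[:,0]-c)<2.5)][:,1].max() for c in range(lo-15,lo+16,5)]).round(1)])
for lo in range(-60,61,30):
    s=L[abs(L[:,1]-lo)<10];print(lo,'x ext',s[:,0].min().round(1),s[:,0].max().round(1))
E
```

```text
879
[ 5.09786073e+02 -3.92051569e+02 -4.88921936e-01  1.50011421e+02] -28.0131634673412 1.4400907512704109
rings t [-176. -175. -174. -174. -173. -173. -173. -173. -173. -172. -172. -172.
 -172. -172. -172. -171. -171. -171. -171. -171. -170. -170. -170. -170.
 -170. -170. -169. -169. -169. -169.  -60.  -60.  -60.  -59.  -59.  -59.
  -59.  -58.  -58.  -58.  -58.  -58.  -58.  -58.  -58.  -58.  -57.  -57.
  -57.  -56.  -56.  -56.  -55.  -55.  -55.  -55.  -55.  -55.  -55.  -55.
  -54.  -54.  -54.  -52.  -51.]
tube ext [-183.5 -181.4 -165.9  -98.7  -42.4  -35.9  -33. ]
-100 y ext [np.float64(-80.7), np.float64(76.6)]
-60 y ext [np.float64(-80.6), np.float64(76.6)]
-20 y ext [np.float64(-80.4), np.float64(76.8)]
20 y ext [np.float64(-80.4), np.float64(76.7)]
60 y ext [np.float64(-80.3), np.float64(76.7)]Traceback (most recent call last):
  File "<stdin>", line 29, in <module>
    return umr_minimum(a, axis, None, out, keepdims, initial, where)
ValueError: zero-size array to reduction operation minimum which has no identity
```

Run:
```python
from h import *
for n in('top','scene'):
    z=np.load(n+'0.npz'); P=cloud(n,z['d']).reshape(-1,3)
    s=P[(P[:,2]>60)&(P[:,0]>640)&(P[:,1]>-300)&(P[:,1]<250)&(P[:,2]<800)&(P[:,0]<950)]
    print(n,len(s),np.percentile(s,[0,1,5,50,95,99,100],axis=0).round(0).tolist())
    for lo in(60,150,300,500):
        t=s[(s[:,2]>lo)&(s[:,2]<lo+100)]; 
        if len(t):print(lo,len(t),np.percentile(t,[1,50,99],axis=0).round(0).tolist())
    w=P[(P[:,2]>60)&(P[:,0]>520)&(P[:,0]<720)&(P[:,1]<-280)&(P[:,1]>-450)&(P[:,2]<250)];print('bottle',len(w),np.percentile(w,[1,50,99],axis=0).round(0).tolist() if len(w) else '')
```

```text
top 3697 [[739.0, -50.0, 60.0], [740.0, -48.0, 77.0], [741.0, -46.0, 142.0], [754.0, -25.0, 526.0], [774.0, 6.0, 695.0], [776.0, 9.0, 718.0], [777.0, 10.0, 732.0]]
60 224 [[740.0, -49.0, 61.0], [755.0, -26.0, 113.0], [776.0, 9.0, 159.0]]
150 285 [[739.0, -49.0, 152.0], [755.0, -25.0, 203.0], [776.0, 10.0, 249.0]]
300 423 [[739.0, -48.0, 302.0], [755.0, -25.0, 353.0], [776.0, 9.0, 399.0]]
500 820 [[740.0, -48.0, 501.0], [755.0, -25.0, 555.0], [776.0, 9.0, 599.0]]
bottle 534 [[595.0, -413.0, 65.0], [621.0, -378.0, 102.0], [660.0, -356.0, 159.0]]
scene 2864 [[736.0, -57.0, 60.0], [740.0, -51.0, 67.0], [743.0, -47.0, 95.0], [762.0, -34.0, 387.0], [777.0, -19.0, 623.0], [780.0, 7.0, 643.0], [783.0, 14.0, 647.0]]
60 400 [[740.0, -51.0, 61.0], [763.0, -34.0, 111.0], [779.0, -18.0, 159.0]]
150 434 [[740.0, -53.0, 152.0], [762.0, -34.0, 200.0], [779.0, 9.0, 249.0]]
300 480 [[741.0, -50.0, 301.0], [762.0, -34.0, 351.0], [780.0, 6.0, 399.0]]
500 566 [[741.0, -49.0, 501.0], [761.0, -33.0, 551.0], [780.0, 5.0, 600.0]]
bottle 595 [[595.0, -419.0, 61.0], [616.0, -401.0, 96.0], [658.0, -369.0, 157.0]]
```

```bash
cat >> h.py <<'E'
def plan(tx,ty,tz,tyaw,f,n,start=None):
    """suggested rows in round numbers, sliding linearly to the target in n rows"""
    s=status.get_state() if start is None else None
    p=np.array(s['tool_pos']) if s else np.array(start[:3],float); yaw=s['orientation'][2] if s else start[3]
    T=np.array([tx,ty,tz],float); dy=(tyaw-yaw+180)%360-180; out=[]
    for i in range(n,0,-1):
        dp=(T-p)/i; da=dy/i
        c,sn=np.cos(np.radians(yaw)),np.sin(np.radians(yaw))
        row=[f,round(dp[0]*c+dp[1]*sn),round(dp[0]*sn-dp[1]*c),round(-dp[2]),round(-np.radians(da),2)]
        p=p+np.array([row[1]*c+row[2]*sn,row[1]*sn-row[2]*c,-row[3]]); yaw-=np.degrees(row[4]); dy+=np.degrees(row[4]); out.append(row)
    print(out,'ends',p.round(1),round(yaw,1)); return [*p,yaw]
E
python3 - <<'E'
from h import *
a=plan(350,-380,270,25.9,1,4)
a=plan(640,46,240,-9,1,10,a)
E
```

```text
[[1, 37, -32, -20, np.float64(0.0)], [1, 37, -32, -21, np.float64(0.0)], [1, 37, -33, -20, np.float64(0.0)], [1, 37, -32, -21, np.float64(0.0)]] ends [ 349.9 -380.5  270.2] 25.9
[[1, 45, -26, 3, np.float64(0.06)], [1, 43, -28, 3, np.float64(0.06)], [1, 41, -31, 3, np.float64(0.06)], [1, 39, -33, 3, np.float64(0.06)], [1, 37, -36, 3, np.float64(0.06)], [1, 35, -38, 3, np.float64(0.06)], [1, 33, -40, 3, np.float64(0.06)], [1, 31, -41, 3, np.float64(0.06)], [1, 28, -43, 3, np.float64(0.06)], [1, 26, -46, 3, np.float64(0.07)]] ends [640.5  46.4 240.2] -9.0
```

```bash
python3 -m creep '[[[1,37,-32,-20,0],[1,37,-32,-21,0],[1,37,-33,-20,0],[1,37,-32,-21,0]]]'; python3 -m creep '[[[1,45,-26,3,0.06],[1,43,-28,3,0.06],[1,41,-31,3,0.06],[1,39,-33,3,0.06],[1,37,-36,3,0.06],[1,35,-38,3,0.06],[1,33,-40,3,0.06],[1,31,-41,3,0.06],[1,28,-43,3,0.06],[1,26,-46,3,0.07]]]'
python3 - <<'E'
from h import *
s=st()
a=plan(663.3,45.6,100,-9,1,4)
E
```

```text
clock: 0.6
tool_pos: [349.7, -377.6, 268.2]
orientation: [-179.5, -0.1, 25.6]
wrist_force: [-0.4, 1.1, -0.5]
finger_gap: 1.002
clock: 1.85
tool_pos: [653.3, 59.3, 238.7]
orientation: [-179.7, 0.3, -10.7]
wrist_force: [0.7, -0.1, 0.6]
finger_gap: 0.999
t 1.85 tcp [653.3  59.3 238.7] rpy [-179.7    0.3  -10.7] F [ 0.7 -0.1  0.6] gap 0.999 q [-5. 30. 74.  0. 76. 96.]
[[1, 3, 3, 35, np.float64(-0.01)], [1, 3, 3, 35, np.float64(-0.01)], [1, 3, 3, 34, np.float64(-0.0)], [1, 3, 3, 35, np.float64(-0.01)]] ends [663.1  45.4  99.7] -8.9
```

```bash
python3 -m creep '[[[1,3,3,35,-0.01],[1,3,3,35,-0.01],[1,3,3,34,0],[1,3,3,35,-0.01],[1,0,0,0,0]]]'
python3 - <<'E'
from h import *
s=st()
a=plan(663.3,45.6,11,-9,1,4)
im,d=eyes.get_image('top');crop(im,200,70,380,220,4,'pics/t1.png')
E
```

```text
clock: 2.48
tool_pos: [663.6, 51.8, 92.9]
orientation: [-179.7, 0.5, -8.5]
wrist_force: [-1.0, -0.6, 0.7]
finger_gap: 0.998
t 2.48 tcp [663.6  51.8  92.9] rpy [-179.7    0.5   -8.5] F [-1.  -0.6  0.7] gap 0.998 q [-5. 40. 80.  0. 61. 93.]
[[1, 0, 2, 20, np.float64(0.0)], [1, 0, 1, 21, np.float64(0.0)], [1, 0, 2, 20, np.float64(0.0)], [1, 1, 1, 21, np.float64(0.01)]] ends [663.7  45.8  10.9] -9.0
```

View pics/t1.png

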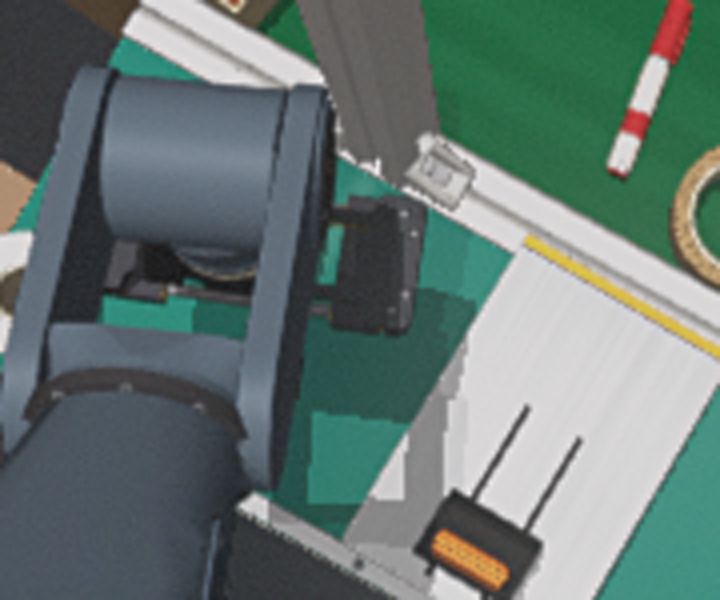

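```bash
python3 -m creep '[[[1,0,2,20,0],[1,0,1,21,0],[1,0,2,20,0],[1,1,1,19,0.01],[1,0,0,0,0]]]'; python3 -m creep '[[[-1,0,0,0,0],[-1,0,0,0,0],[-1,0,0,0,0],[-1,0,0,0,0],[-1,0,0,0,0],[-1,0,0,0,0]]]'
python3 - <<'E'
from h import *
s=st()
E
```

```text
clock: 3.15
tool_pos: [669.7, 45.8, 16.7]
orientation: [-179.6, -0.4, -9.1]
wrist_force: [-0.6, 0.1, 0.4]
finger_gap: 1.002
clock: 3.9
tool_pos: [672.2, 45.9, 19.9]
orientation: [-179.6, -0.7, -9.1]
wrist_force: [0.2, 0.7, 0.2]
finger_gap: 0.403
t 3.9 tcp [672.2  45.9  19.9] rpy [-179.6   -0.7   -9.1] F [0.2 0.7 0.2] gap 0.403 q [-6. 45. 82.  0. 52. 93.]
```

```bash
python3 -m creep '[[[-0.4,-5,0,5,0],[-0.4,-4,0,4,0],[-0.4,0,0,2,0]]]'; python3 -m creep '[[[-1,0,0,1,0],[-1,0,0,1,0],[-1,0,0,1,0],[-1,0,0,1,0]]]'
```

```text
clock: 4.28
tool_pos: [662.3, 47.5, 7.8]
orientation: [-179.6, -0.7, -9.1]
wrist_force: [0.7, 0.5, 1.0]
finger_gap: 0.303
clock: 4.78
tool_pos: [662.3, 48.0, 5.3]
orientation: [-179.6, -0.7, -9.1]
wrist_force: [-1.9, -0.7, 5.7]
finger_gap: 0.151
```

```bash
python3 -m creep '[[[-1,0,0,0,0],[-1,0,0,-3,0],[-1,0,0,-10,0],[-1,0,0,-20,0],[-1,0,0,-25,0],[-1,0,0,-25,0],[-1,0,0,-20,0],[-1,0,0,0,0]]]'
python3 - <<'E'
from h import *
s=st()
im,d=eyes.get_image('scene');crop(im,260,130,430,290,4,'pics/s1.png')
ux=np.array([.8545,-.5195]);o=np.array([561.5,-114.4])
print('bar target',o+100*ux)
a=plan(600,-20,115,10,-1,3); a=plan(*(o+70*ux),115,58.7,-1,5,a)
E
```

```text
clock: 5.78
tool_pos: [660.9, 47.1, 115.1]
orientation: [-179.6, -0.7, -9.0]
wrist_force: [0.0, -0.3, -4.9]
finger_gap: 0.146
t 5.78 tcp [660.9  47.1 115.1] rpy [-179.6   -0.7   -9. ] F [ 0.  -0.3 -4.9] gap 0.146 q [-6. 38. 81.  0. 61. 93.]
bar target [ 646.95 -166.35]
[[-1, -16, 25, 0, np.float64(-0.11)], [-1, -19, 23, -1, np.float64(-0.11)], [-1, -21, 22, 0, np.float64(-0.11)]] ends [600.5 -20.3 114.9] 9.9
[[-1, 0, 26, 0, np.float64(-0.17)], [-1, -5, 26, 0, np.float64(-0.17)], [-1, -9, 25, 0, np.float64(-0.17)], [-1, -13, 23, 0, np.float64(-0.17)], [-1, -18, 20, 0, np.float64(-0.17)]] ends [ 621.  -151.   114.9] 58.6
```

View pics/s1.png

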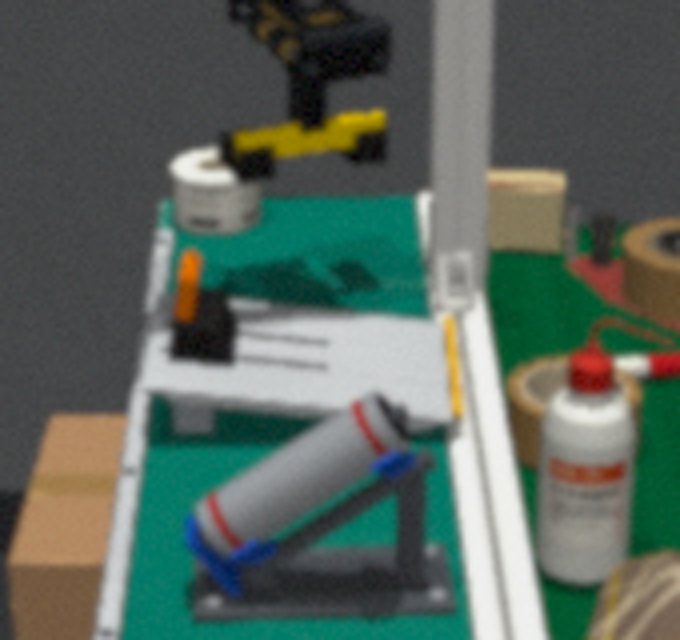

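The scene view shows the chock hanging level from the gripper at about (310,140). The ramp is clear and the roller is still leaning in its rack.

```bash
python3 -m creep '[[[-1,-16,25,0,-0.11],[-1,-19,23,-1,-0.11],[-1,-21,22,0,-0.11]]]'; python3 -m creep '[[[-1,0,26,0,-0.17],[-1,-5,26,0,-0.17],[-1,-9,25,0,-0.17],[-1,-13,23,0,-0.17],[-1,-18,20,0,-0.17],[-1,0,0,0,0]]]'
python3 - <<'E'
from h import *
s=st()
ux=np.array([.8545,-.5195]);o=np.array([561.5,-114.4])
plan(*(o+96*ux),80,58.7,-1,3)
E
```

```text
clock: 6.2
tool_pos: [598.7, -20.0, 111.9]
orientation: [-179.8, -0.5, 10.7]
wrist_force: [-0.5, 0.4, -3.6]
finger_gap: 0.149
clock: 6.95
tool_pos: [615.8, -154.0, 104.8]
orientation: [-179.5, -0.4, 60.8]
wrist_force: [0.4, 0.6, -3.2]
finger_gap: 0.149
t 6.95 tcp [ 615.8 -154.   104.8] rpy [-179.5   -0.4   60.8] F [ 0.4  0.6 -3.2] gap 0.149 q [-24.  37.  85.   0.  59.   5.]
[[-1, 2, 10, 8, np.float64(0.01)], [-1, 1, 10, 8, np.float64(0.01)], [-1, 2, 9, 9, np.float64(0.02)]] ends [ 643.4 -164.1   79.8] 58.6
```

```bash
python3 -m creep '[[[-1,2,10,8,0.01],[-1,1,10,8,0.01],[-1,2,9,9,0.02],[-1,0,0,5,0]]]'
python3 - <<'E'
from h import *
s=st()
im,d=eyes.get_image('top');crop(im,230,70,430,220,4,'pics/t2.png')
im,d=eyes.get_image('scene');crop(im,260,130,430,290,4,'pics/s2.png')
ux=np.array([.8545,-.5195]);o=np.array([561.5,-114.4])
uy=np.array([.5195,.8545]);w=s['tool_pos'][:2]-o;print(w@ux,w@uy)
plan(*(o+99*ux),42,58.7,-1,3)
E
```

```text
clock: 7.45
tool_pos: [644.3, -161.3, 70.7]
orientation: [-179.2, -0.4, 58.3]
wrist_force: [-0.0, 0.0, -2.6]
finger_gap: 0.15
t 7.45 tcp [ 644.3 -161.3   70.7] rpy [-179.2   -0.4   58.3] F [-0.   0.  -2.6] gap 0.15 q [-24.  41.  81.   1.  58.   7.]
95.06306150722881 2.9467739126865298
[[-1, -1, 2, 10, np.float64(-0.0)], [-1, -1, 2, 9, np.float64(-0.0)], [-1, -1, 2, 10, np.float64(-0.01)]] ends [ 646.3 -166.5   41.5] 58.9
```

View pics/t2.png

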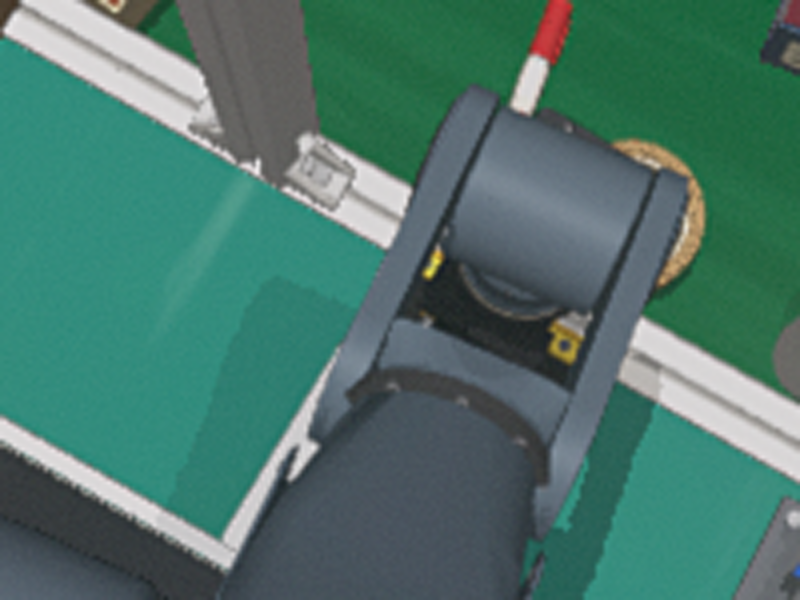

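View pics/s2.png

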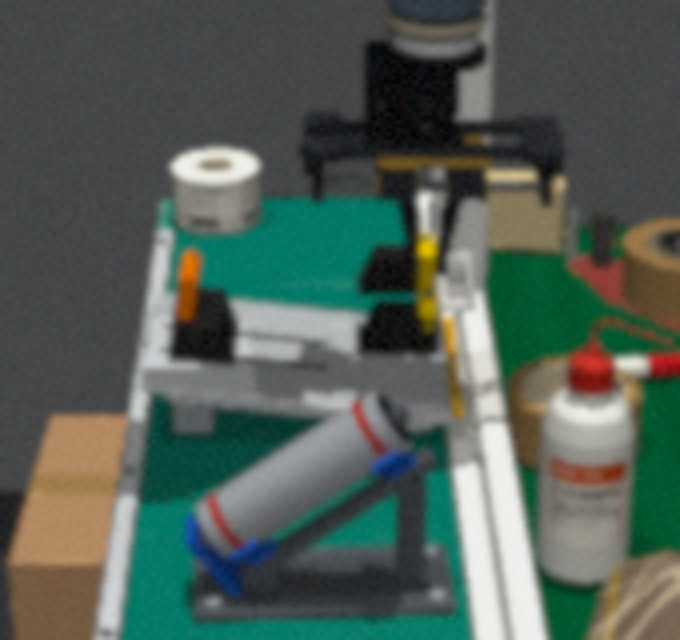

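The chock hangs over the ramp foot: the bar is at (425,280) in the scene crop, with wedges uphill of it.

```bash
python3 -m creep '[[[-1,-1,1,10,0],[-1,-1,1,9,0],[-1,-1,1,8,-0.01],[-1,0,0,2,0]]]'
python3 - <<'E'
from h import *
s=st()
ux=np.array([.8545,-.5195]);o=np.array([561.5,-114.4])
uy=np.array([.5195,.8545]);w=s['tool_pos'][:2]-o;print(w@ux,w@uy)
E
```

```text
clock: 8.05
tool_pos: [642.9, -164.4, 39.9]
orientation: [-179.1, -0.4, 58.9]
wrist_force: [-0.5, 0.2, -3.6]
finger_gap: 0.15
t 8.05 tcp [ 642.9 -164.4   39.9] rpy [-179.1   -0.4   58.9] F [-0.5  0.2 -3.6] gap 0.15 q [-24.  44.  82.   1.  55.   7.]
95.56580451751945 -0.44927191845286346
```

```bash
python3 -m creep '[[[-1,0,1,3,0],[-1,0,1,2,0],[-1,0,1,2,0],[-1,0,0,1,0]]]'
python3 - <<'E'
from h import *
s=st()
ux=np.array([.8545,-.5195]);o=np.array([561.5,-114.4])
uy=np.array([.5195,.8545]);w=s['tool_pos'][:2]-o;print(w@ux,w@uy)
im,d=eyes.get_image('scene');crop(im,300,170,400,250,7,'pics/s3.png')
E
```

```text
clock: 8.55
tool_pos: [646.3, -166.5, 32.2]
orientation: [-179.2, -0.4, 58.9]
wrist_force: [0.5, -0.1, -1.6]
finger_gap: 0.153
t 8.55 tcp [ 646.3 -166.5   32.2] rpy [-179.2   -0.4   58.9] F [ 0.5 -0.1 -1.6] gap 0.153 q [-24.  45.  81.   1.  55.   6.]
99.52804038743959 -0.46894834072574754
```

View pics/s3.png

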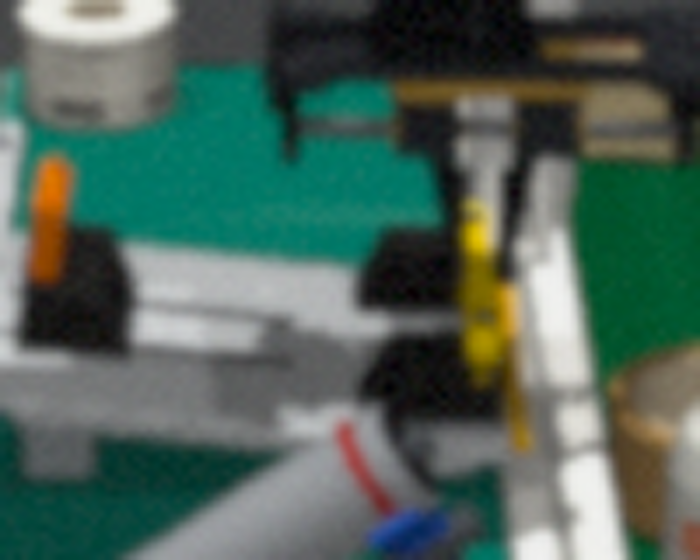

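```bash
python3 -m creep '[[[-1,0,-1,1,0],[-1,0,-1,1,0],[-1,0,0,1,0]]]'
python3 - <<'E'
from h import *
s=st()
ux=np.array([.8545,-.5195]);o=np.array([561.5,-114.4])
uy=np.array([.5195,.8545]);w=s['tool_pos'][:2]-o;print(w@ux,w@uy)
E
```

```text
clock: 8.98
tool_pos: [646.9, -166.8, 31.4]
orientation: [-179.6, -0.4, 59.0]
wrist_force: [0.4, -0.9, 0.7]
finger_gap: 0.151
t 8.97 tcp [ 646.9 -166.8   31.4] rpy [-179.6   -0.4   59. ] F [ 0.4 -0.9  0.7] gap 0.151 q [-24.  44.  82.   1.  54.   6.]
100.23774877943386 -0.43046912609134513
```

```bash
python3 -m creep '[[[-0.3,0,0,0,0],[-0.3,0,0,0,0],[-0.3,0,0,0,0],[-0.3,0,0,-3,0],[-0.3,0,0,-15,0],[-0.3,0,0,-30,0],[0,0,0,-40,0],[0,0,-30,-40,0],[0,0,-50,-30,0],[0,-10,-60,-10,0]]]'; python3 -m creep '[[[0,-10,-60,0,0],[0,-10,-60,0,0],[0,-10,-40,0,0]]]'
python3 - <<'E'
from h import *
s=st()
im,d=eyes.get_image('top');crop(im,230,90,430,240,4,'pics/t4.png');np.savez('top4.npz',im=im,d=d)
im,d=eyes.get_image('scene');crop(im,300,170,400,250,7,'pics/s4.png')
E
```

```text
clock: 10.22
tool_pos: [524.3, -105.4, 209.8]
orientation: [-180.0, -0.5, 58.9]
wrist_force: [-0.2, -0.5, 0.6]
finger_gap: 0.501
clock: 10.6
tool_pos: [367.3, -46.3, 213.5]
orientation: [179.5, -0.6, 58.9]
wrist_force: [-0.1, -0.3, 0.1]
finger_gap: 0.501
t 10.6 tcp [367.3 -46.3 213.5] rpy [179.5  -0.6  58.9] F [-0.1 -0.3  0.1] gap 0.501 q [-25.   8. 114.   1.  57.   6.]
```

View pics/t4.png

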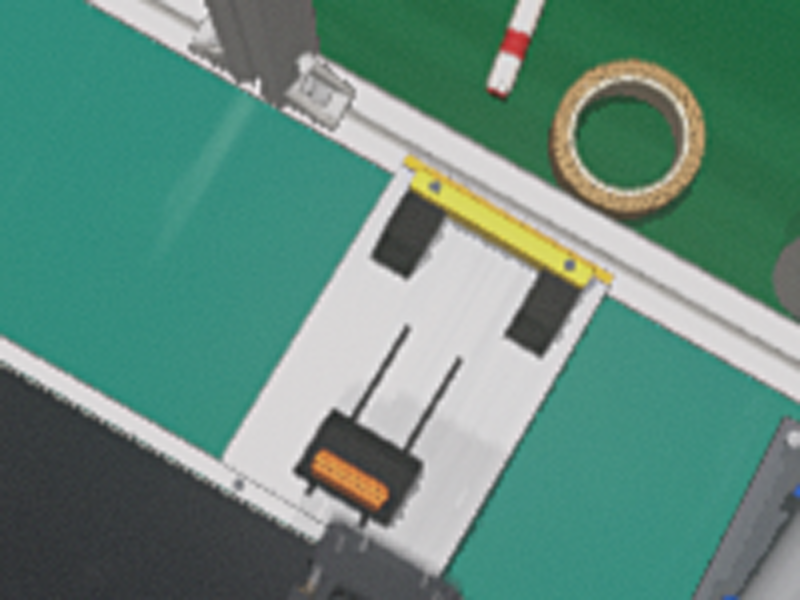

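View pics/s4.png

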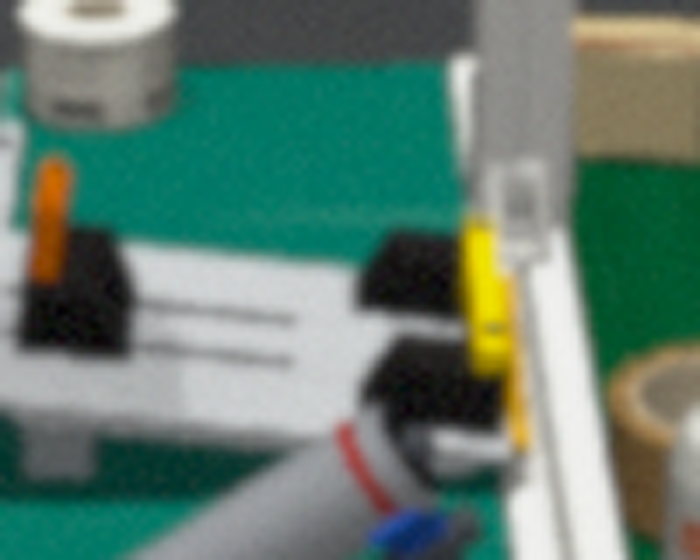

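Run:
```python
from h import *
z=np.load('top4.npz'); im,d=z['im'].astype(int),z['d']; P=cloud('top',d)
r,g,b=im[...,0],im[...,1],im[...,2]; V,U=np.mgrid[0:400,0:640]
o=np.array([561.5,-114.4]);y=np.radians(-31.3);ux=np.array([np.cos(y),np.sin(y)]);uy=np.array([-ux[1],ux[0]])
m=(r>150)&(g>130)&(b<130)&(U>325)&(U<390)&(V>125)&(V<165)&(P[...,2]>48)
uv=np.c_[U[m],V[m]]; zz=np.median(P[m][:,2]);X=ray('top',uv,63.5)[:,:2]
c=X.mean(0);w,v=np.linalg.eigh(np.cov(X.T));print(m.sum(),zz,c,'ramp',(c-o)@ux,(c-o)@uy,'ang',np.degrees(np.arctan2(v[1,1],v[0,1])),np.sqrt(12*w))
q=np.c_[(X-o)@ux,(X-o)@uy];print('ends',q[:,1].min(),q[:,1].max())
# expected for chock origin at ramp X0: bar top
for X0 in (76,78,80):
    t=np.radians(7); print(X0, X0+22*np.cos(t)+42*np.sin(t), 34-.1228*X0-22*np.sin(t)+42*np.cos(t))
# toes: black wedges
k=(r<70)&(g<70)&(b<70)&(U>315)&(U<380)&(V>130)&(V<182)
uv=np.c_[U[k],V[k]];X=ray('top',uv,30.);L=np.c_[(X[:,:2]-o)@ux,(X[:,:2]-o)@uy]
for s in(-1,1):
    t=L[np.sign(L[:,1])==s];print(s,len(t),'x',np.percentile(t[:,0],[0,2,98]).round(1),'y',np.percentile(t[:,1],[2,98]).round(1))
```

```text
263 63.39394700475236 [ 649.14439698 -167.39773366] ramp 102.42186443747345 0.24855777877638563 ang 59.06314903133875 [ 14.09407962 129.46640603]
ends -65.21517711288897 65.2918207658791
76 102.95452775912528 63.67301281402228
78 104.95452775912528 63.427412814022276
80 106.95452775912528 63.18181281402228
-1 121 x [49.6 50.2 96.3] y [-63.5 -38.2]
1 169 x [-4.  49.  95.7] y [39.1 64.7]
```

The top view shows the chock lying square at the ramp foot: bar from (425,185) to (585,270), wedges pointing uphill, with a gap of about 2–5 mm to the lip. I'll close that gap with the roller. Next I fetch the roller.

Run:
```python
from h import *
a=plan(410,-200,225,10,1,5);plan(427,-347,200,-28,1,4,a)
```

```text
[[1, -22, 24, -2, np.float64(0.17)], [1, -17, 27, -3, np.float64(0.17)], [1, -13, 30, -2, np.float64(0.17)], [1, -8, 31, -3, np.float64(0.17)], [1, -2, 32, -2, np.float64(0.17)]] ends [ 409.4 -199.7  225. ] 10.2
[[1, -2, 37, 6, np.float64(0.17)], [1, 4, 37, 6, np.float64(0.17)], [1, 10, 36, 6, np.float64(0.16)], [1, 16, 33, 7, np.float64(0.17)]] ends [ 427.2 -347.   200. ] -28.2
```

```bash
python3 -m creep '[[[1,-22,24,-2,0.17],[1,-17,27,-3,0.17],[1,-13,30,-2,0.17],[1,-8,31,-3,0.17],[1,-2,32,-2,0.17]]]'; python3 -m creep '[[[1,-2,37,4,0.17],[1,4,37,4,0.17],[1,10,36,4,0.16],[1,16,33,5,0.17],[1,0,0,0,0]]]'
python3 - <<'E'
from h import *
s=st()
plan(427,-347,120,-28,1,3)
E
```

```text
clock: 11.32
tool_pos: [413.3, -206.1, 230.9]
orientation: [179.8, -1.1, 8.8]
wrist_force: [-0.4, -0.6, -0.3]
finger_gap: 0.958
clock: 11.95
tool_pos: [432.7, -367.3, 219.7]
orientation: [-179.7, -1.9, -31.1]
wrist_force: [0.1, -0.5, -0.9]
finger_gap: 1.001
t 11.95 tcp [ 432.7 -367.3  219.7] rpy [-179.7   -1.9  -31.1] F [ 0.1 -0.5 -0.9] gap 1.001 q [-52.  23.  90.   1.  65.  68.]
[[1, -5, -5, 33, np.float64(-0.02)], [1, -5, -5, 33, np.float64(-0.02)], [1, -5, -5, 34, np.float64(-0.01)]] ends [ 427.1 -346.8  119.7] -28.2
```

```bash
python3 -m creep '[[[1,-5,-6,26,-0.02],[1,-5,-5,26,-0.02],[1,-5,-5,20,-0.01],[1,0,0,0,0]]]'
python3 - <<'E'
from h import *
s=st()
plan(427,-347,85,-28,1,3)
im,d=eyes.get_image('scene');crop(im,280,190,400,290,6,'pics/s5.png')
im,d=eyes.get_image('top');crop(im,370,160,520,290,5,'pics/t5.png')
E
```

```text
clock: 12.45
tool_pos: [432.1, -346.5, 148.6]
orientation: [-179.8, -2.2, -27.8]
wrist_force: [-0.0, -0.3, 0.2]
finger_gap: 1.0
t 12.45 tcp [ 432.1 -346.5  148.6] rpy [-179.8   -2.2  -27.8] F [-0.  -0.3  0.2] gap 1.0 q [-51.  27.  97.   1.  55.  66.]
[[1, -1, 1, 21, np.float64(0.0)], [1, -2, 1, 21, np.float64(0.0)], [1, -1, 1, 22, np.float64(0.0)]] ends [ 427.2 -347.3   84.6] -27.8
```

View pics/s5.png

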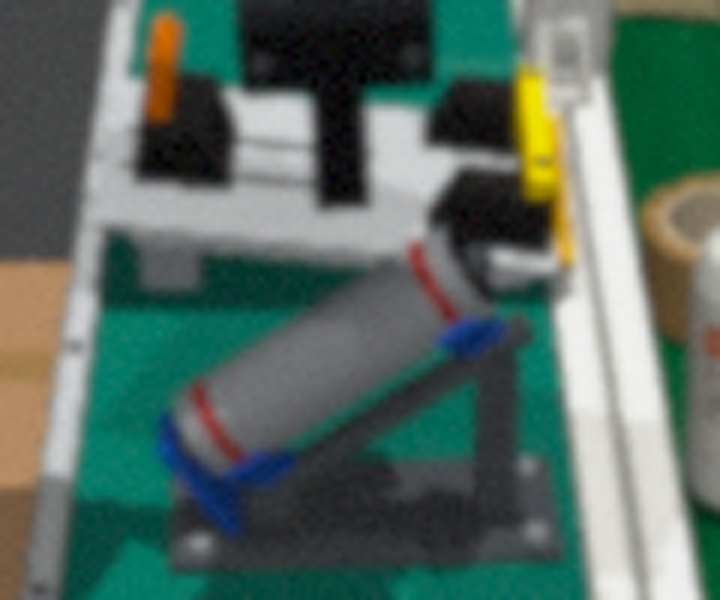

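View pics/t5.png

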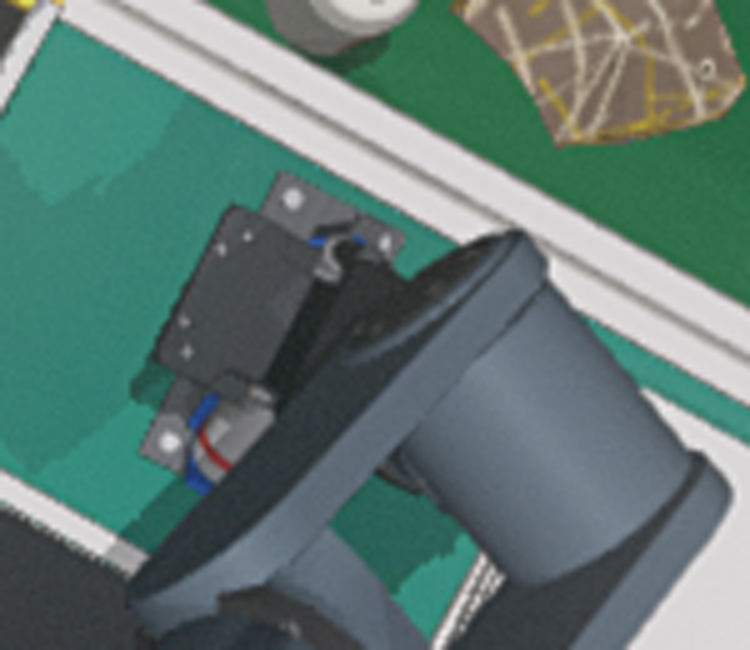

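```bash
python3 -m creep '[[[1,-2,0,20,0],[1,-2,0,20,0],[1,-2,1,15,0],[1,-1,0,8,0],[1,0,0,3,0]]]'
python3 - <<'E'
from h import *
s=st()
E
```

```text
clock: 13.18
tool_pos: [434.2, -353.1, 88.8]
orientation: [179.7, -3.3, -27.7]
wrist_force: [0.4, 0.7, -0.3]
finger_gap: 1.001
t 13.18 tcp [ 434.2 -353.1   88.8] rpy [179.7  -3.3 -27.7] F [ 0.4  0.7 -0.3] gap 1.001 q [-51.  32. 100.   1.  45.  66.]
```

```bash
python3 -m creep '[[[1,-4,0,5,0],[1,-4,0,5,0],[1,-4,0,4,0]]]'
python3 - <<'E'
from h import *
s=st(); im,d=eyes.get_image('scene');crop(im,280,190,400,290,6,'pics/s6.png')
E
```

```text
clock: 13.55
tool_pos: [424.5, -348.6, 74.3]
orientation: [179.6, -3.4, -27.7]
wrist_force: [0.1, -0.0, 0.0]
finger_gap: 1.004
t 13.55 tcp [ 424.5 -348.6   74.3] rpy [179.6  -3.4 -27.7] F [ 0.1 -0.   0. ] gap 1.004 q [-52.  33. 102.   2.  42.  65.]
```

View pics/s6.png

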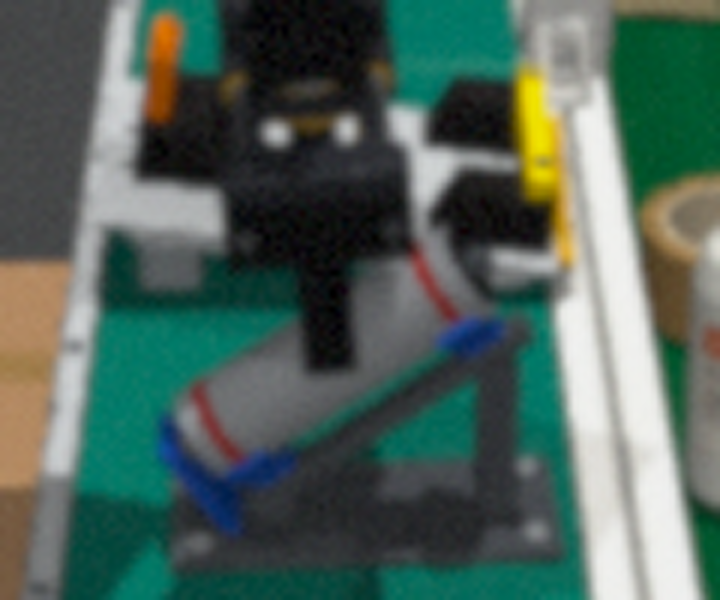

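The finger is at the middle of the tube, at (328,340), and clear of the saddles. Closing.

```bash
python3 -m creep '[[[-1,0,0,0,0],[-1,0,0,0,0],[-1,0,0,0,0],[-1,0,0,0,0]]]';  python3 -m creep '[[[-1,0,0,0,0],[-1,0,0,0,0],[-1,0,0,0,0]]]'
```

```text
clock: 14.1
tool_pos: [423.9, -348.0, 74.0]
orientation: [179.7, -3.4, -27.7]
wrist_force: [0.1, -1.2, -0.2]
finger_gap: 0.633
clock: 14.48
tool_pos: [424.1, -346.3, 74.1]
orientation: [179.8, -3.3, -27.8]
wrist_force: [3.8, 7.4, 6.2]
finger_gap: 0.285
```

Run:
```python
from h import *
s=st(); im,d=eyes.get_image('scene');crop(im,280,190,400,290,6,'pics/s7.png')
im,d=eyes.get_image('top');crop(im,370,160,520,290,5,'pics/t7.png')
```

```text
t 14.47 tcp [ 424.1 -346.3   74.1] rpy [179.8  -3.3 -27.8] F [3.8 7.4 6.2] gap 0.285 q [-52.  33. 102.   2.  42.  65.]
```

View pics/s7.png

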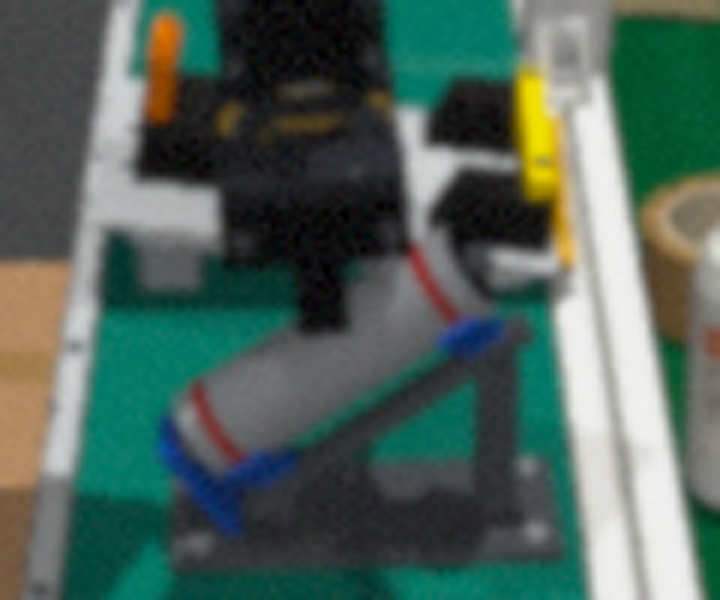

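View pics/t7.png

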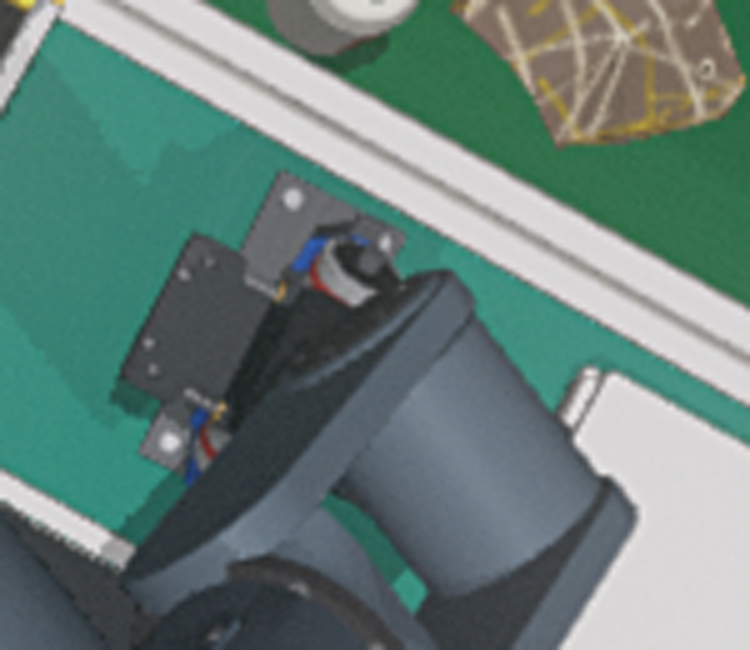

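Run:
```python
from h import *
s=st()
p,Rm=s['tool_pos'],rot(s['orientation'])
for k in(-44,-22,0,22,44):
    for zz in(0,-19):
        u=proj('scene',p+Rm@[0,k,zz])[0]; print(k,zz,u.round(1),'crop',((u-[280,190])*6).round(0))
im,d=eyes.get_image('scene');P=cloud('scene',d)
for v in range(235,252): print(v,[tuple(P[v,u].round(0)) for u in(330,334)],im[v,334])
```

```text
t 14.57 tcp [ 423.4 -345.    74.6] rpy [179.9  -3.1 -27.8] F [-1.8 10.5 15.6] gap 0.198 q [-52.  33. 102.   2.  43.  65.]
-44 0 [332.6 243.1] crop [316. 318.]
-44 -19 [332.1 236.9] crop [313. 281.]
-22 0 [332.9 247.3] crop [317. 344.]
-22 -19 [332.4 241.1] crop [315. 306.]
0 0 [333.2 251.7] crop [319. 370.]
0 -19 [332.7 245.4] crop [316. 332.]
22 0 [333.5 256.2] crop [321. 397.]
22 -19 [333.  249.8] crop [318. 359.]
44 0 [333.9 260.8] crop [323. 425.]
44 -19 [333.4 254.4] crop [320. 386.]
235 [(np.float64(408.0), np.float64(-357.0), np.float64(134.0)), (np.float64(415.0), np.float64(-365.0), np.float64(136.0))] [12  9 13]
236 [(np.float64(407.0), np.float64(-360.0), np.float64(133.0)), (np.float64(416.0), np.float64(-364.0), np.float64(132.0))] [16 11 16]
237 [(np.float64(408.0), np.float64(-357.0), np.float64(129.0)), (np.float64(416.0), np.float64(-364.0), np.float64(130.0))] [20 22 22]
238 [(np.float64(406.0), np.float64(-361.0), np.float64(128.0)), (np.float64(414.0), np.float64(-366.0), np.float64(128.0))] [13  9 17]
239 [(np.float64(407.0), np.float64(-358.0), np.float64(123.0)
[... 1009 characters left out ...]
0))] [94 94 98]
247 [(np.float64(410.0), np.float64(-352.0), np.float64(97.0)), (np.float64(417.0), np.float64(-360.0), np.float64(98.0))] [101  99 104]
248 [(np.float64(409.0), np.float64(-354.0), np.float64(95.0)), (np.float64(416.0), np.float64(-362.0), np.float64(96.0))] [100 102 106]
249 [(np.float64(407.0), np.float64(-358.0), np.float64(94.0)), (np.float64(417.0), np.float64(-360.0), np.float64(93.0))] [100 100 101]
250 [(np.float64(409.0), np.float64(-354.0), np.float64(89.0)), (np.float64(417.0), np.float64(-361.0), np.float64(90.0))] [100 103 103]
251 [(np.float64(408.0), np.float64(-356.0), np.float64(87.0)), (np.float64(414.0), np.float64(-366.0), np.float64(91.0))] [ 99  99 102]
```

Run:
```python
from h import *
for nm,p,o in(('s5',[432.1,-346.5,148.6],[-179.8,-2.2,-27.8]),('s6',[424.5,-348.6,74.3],[179.6,-3.4,-27.7])):
    for k in(44,51,58):
        u=proj('scene',np.array(p)+rot(o)@[0,k,0])[0]; print(nm,k,((u-[280,190])*6).round(0))
u=proj('scene',np.array([646.3,-166.5,32.2]))[0];print('s3',((u-[300,170])*7).round(0))
u=proj('scene',np.array([644.3,-161.3,70.7]))[0];print('s2',((u-[260,130])*4).round(0))
```

```text
s5 44 [341. 267.]
s5 51 [342. 276.]
s5 58 [343. 284.]
s6 44 [330. 428.]
s6 51 [331. 437.]
s6 58 [331. 447.]
s3 [471. 337.]
s2 [424. 306.]
```

Run:
```python
from h import *
for n in('scene','top'):
    z=np.load(n+'0.npz');im=z['im'].astype(int);P=cloud(n,z['d'])
    m=(np.hypot(P[...,0]-273,P[...,1]+562)<130)&(P[...,2]>120)&(P[...,2]<400)
    X=P[m];print(n,len(X),np.percentile(X[:,2],[0,1,3,10,30,50,90]).round(0))
    lo=X[X[:,2]<np.percentile(X[:,2],3)];print(lo.mean(0).round(0),lo[:,0].min(),lo[:,0].max())
    print(proj(n,[[273.2,-561.2,188]]))
```

```text
scene 4248 [219. 226. 236. 271. 313. 330. 384.]
[ 271. -564.  228.] 240.98035995558055 305.5659832855521
[[321.41166247 271.42894466]]
top 2247 [219. 241. 297. 308. 323. 333. 390.]
[ 300. -591.  259.] 264.7005798477401 341.84577879041115
[[532.89141171 301.82634469]]
```

Run:
```python
from h import *
z=np.load('scene0.npz');crop(z['im'],250,160,400,280,5,'pics/s0c.png')
```

```text
(no output)
```

View pics/s0c.png

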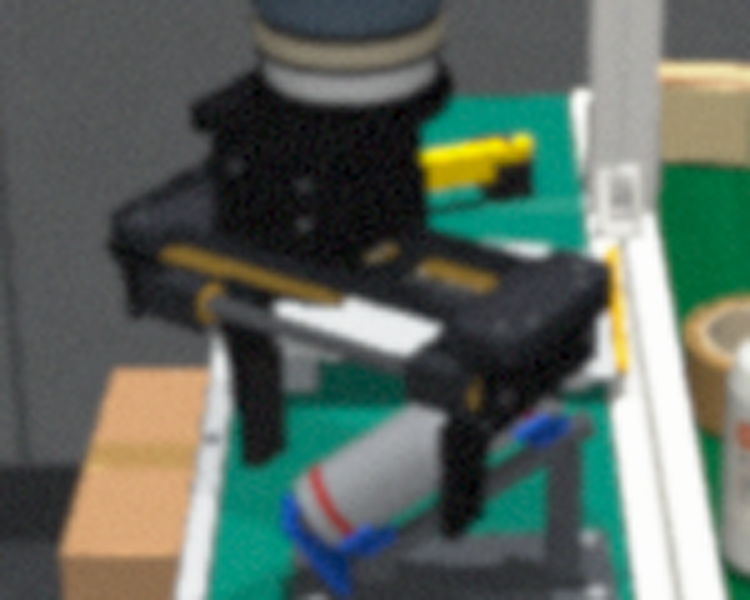

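The fingertips measured by both cameras at the start lie at z≈219, while the reported TCP was 188. So the real tips are about 30 mm behind the reported TCP, and the fingers have only pinched the top of the tube. I'll open and go 30 mm deeper.

```bash
python3 -m creep '[[[1,0,0,0,0],[1,0,0,0,0],[1,0,0,-3,0],[1,0,0,0,0],[1,0,0,0,0],[1,0,0,0,0],[1,0,0,0,0]]]'
python3 - <<'E'
from h import *
s=st(); im,d=eyes.get_image('top');crop(im,370,160,520,290,5,'pics/t8.png')
im,d=eyes.get_image('scene');crop(im,280,190,400,290,6,'pics/s8.png')
plan(424,-347,45,-28,1,3)
E
```

```text
clock: 15.5
tool_pos: [422.2, -344.4, 78.7]
orientation: [179.9, -3.0, -27.7]
wrist_force: [0.4, -0.2, -0.0]
finger_gap: 0.864
t 15.5 tcp [ 422.2 -344.4   78.7] rpy [179.9  -3.  -27.7] F [ 0.4 -0.2 -0. ] gap 0.864 q [-52.  32. 102.   2.  43.  65.]
[[1, 1, 0, 11, np.float64(0.0)], [1, 1, 1, 11, np.float64(0.0)], [1, 1, 0, 12, np.float64(0.01)]] ends [ 424.4 -346.7   44.7] -28.3
```

View pics/s8.png

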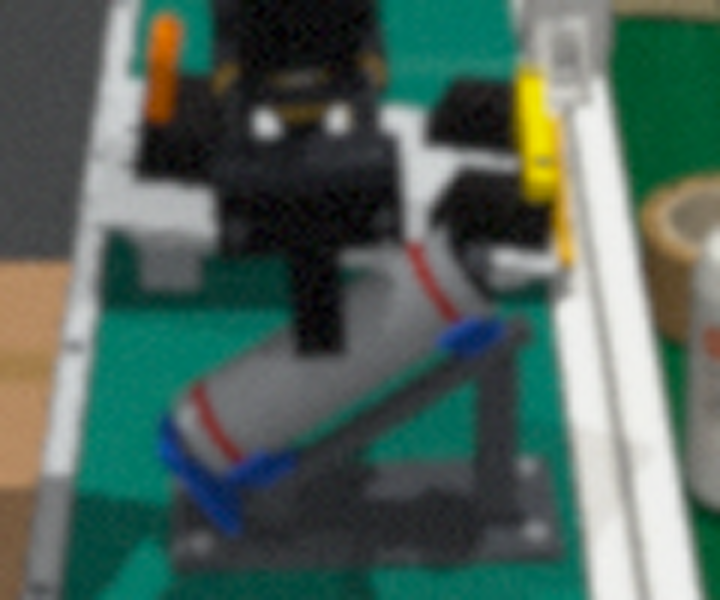

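View pics/t8.png

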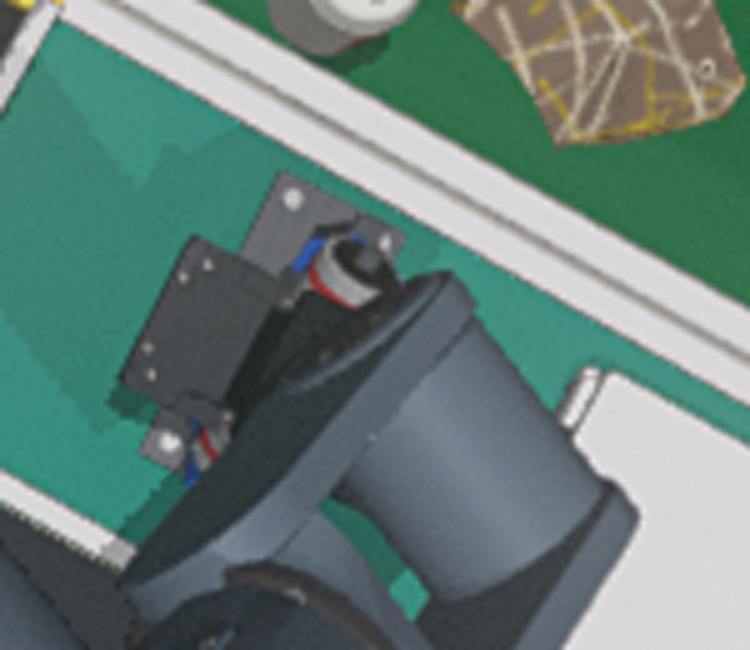

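```bash
python3 -m creep '[[[1,0,0,11,0],[1,0,1,11,0],[1,0,1,8,0],[1,0,0,3,0]]]'
python3 - <<'E'
from h import *
s=st(); im,d=eyes.get_image('scene');crop(im,280,190,400,290,6,'pics/s9.png')
E
```

```text
clock: 16.1
tool_pos: [422.6, -347.0, 43.0]
orientation: [179.9, -3.0, -27.7]
wrist_force: [0.4, -0.6, 1.2]
finger_gap: 0.995
t 16.1 tcp [ 422.6 -347.    43. ] rpy [179.9  -3.  -27.7] F [ 0.4 -0.6  1.2] gap 0.995 q [-52.  36. 103.   2.  39.  65.]
```

View pics/s9.png

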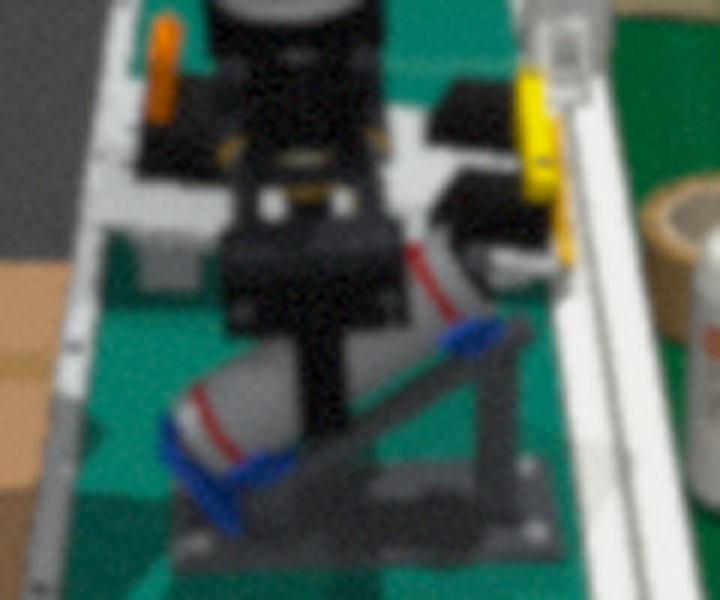

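The finger now reaches past the tube axis, with its tip at (322,430). Closing.

```bash
python3 -m creep '[[[-1,0,0,0,0],[-1,0,0,0,0],[-1,0,0,0,0],[-1,0,0,0,0],[-1,0,0,0,0],[-1,0,0,0,0]]]'; python3 -m creep '[[[-1,0,0,0,0],[-1,0,0,0,0]]]'
```

```text
clock: 16.9
tool_pos: [424.0, -344.5, 43.6]
orientation: [-179.9, -3.0, -27.9]
wrist_force: [0.5, -1.4, -1.8]
finger_gap: 0.496
clock: 17.15
tool_pos: [424.0, -344.5, 43.6]
orientation: [-179.9, -3.0, -27.9]
wrist_force: [0.2, 1.1, -0.1]
finger_gap: 0.495
```

```bash
python3 -m creep '[[[-1,0,0,-6,0],[-1,0,0,-15,0],[-1,0,0,-25,0],[-1,0,0,-30,0],[-1,0,0,-30,0],[-1,0,0,-10,0]]]'
python3 - <<'E'
from h import *
s=st(); im,d=eyes.get_image('scene');crop(im,280,150,400,270,5,'pics/s10.png')
ux=np.array([.8545,-.5195]);o=np.array([561.5,-114.4])
a=plan(500,-240,180,20,-1,5); plan(*(o+20*ux),150,58.7,-1,5,a)
E
```

```text
clock: 17.9
tool_pos: [415.2, -340.3, 163.3]
orientation: [-179.8, -2.6, -27.8]
wrist_force: [0.8, 0.1, -5.0]
finger_gap: 0.5
t 17.9 tcp [ 415.2 -340.3  163.3] rpy [-179.8   -2.6  -27.8] F [ 0.8  0.1 -5. ] gap 0.5 q [-52.  24.  98.   2.  55.  65.]
[[-1, 6, -26, -3, np.float64(-0.17)], [-1, 10, -24, -3, np.float64(-0.17)], [-1, 14, -22, -3, np.float64(-0.17)], [-1, 17, -20, -4, np.float64(-0.16)], [-1, 20, -17, -3, np.float64(-0.17)]] ends [ 499.8 -239.9  179.7] 20.3
[[-1, 23, -16, 6, np.float64(-0.13)], [-1, 25, -13, 6, np.float64(-0.14)], [-1, 26, -10, 6, np.float64(-0.13)], [-1, 27, -6, 6, np.float64(-0.14)], [-1, 28, -2, 6, np.float64(-0.13)]] ends [ 578.7 -124.6  149.7] 58.7
```

View pics/s10.png

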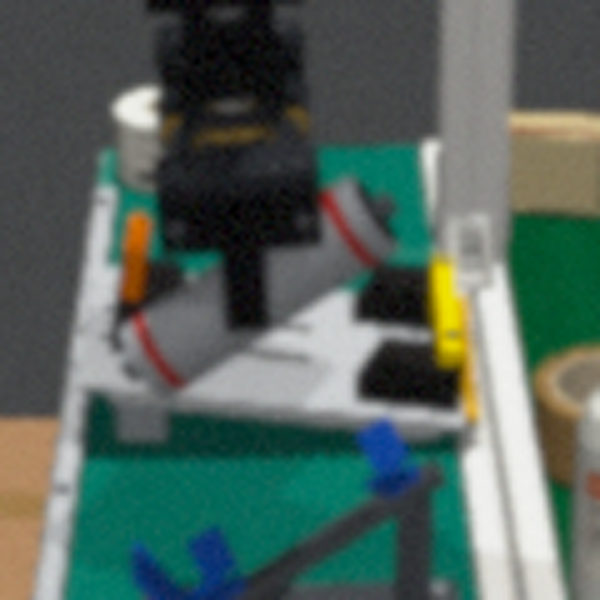

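```bash
python3 -m creep '[[[-1,6,-26,-3,-0.17],[-1,10,-24,-3,-0.17],[-1,14,-22,-3,-0.17],[-1,17,-20,-4,-0.16],[-1,20,-17,-3,-0.17]]]'; python3 -m creep '[[[-1,23,-16,6,-0.13],[-1,25,-13,6,-0.13],[-1,26,-10,6,-0.13],[-1,22,-6,6,-0.13],[-1,18,-2,6,-0.13],[-1,0,0,0,0]]]'
python3 - <<'E'
from h import *
s=st(); im,d=eyes.get_image('scene');crop(im,280,130,400,250,5,'pics/s11.png')
ux=np.array([.8545,-.5195]);o=np.array([561.5,-114.4])
uy=np.array([.5195,.8545]);w=s['tool_pos'][:2]-o;print(w@ux,w@uy)
plan(*(o+15*ux-5*uy),90,58.7,-1,4)
E
```

```text
clock: 18.58
tool_pos: [495.5, -235.3, 176.9]
orientation: [178.7, -1.5, 21.6]
wrist_force: [0.4, -0.3, -3.1]
finger_gap: 0.497
clock: 19.32
tool_pos: [560.0, -122.4, 139.4]
orientation: [178.9, -0.3, 60.2]
wrist_force: [-0.0, -0.6, -4.7]
finger_gap: 0.494
t 19.32 tcp [ 560.  -122.4  139.4] rpy [178.9  -0.3  60.2] F [-0.  -0.6 -4.7] gap 0.494 q [-24.  29.  93.   0.  56.   6.]
2.8812250518969025 -7.636832178987531
[[-1, 1, 3, 12, np.float64(0.01)], [-1, 1, 3, 13, np.float64(0.0)], [-1, 1, 3, 12, np.float64(0.01)], [-1, 0, 3, 13, np.float64(0.0)]] ends [ 571.6 -126.6   89.6] 59.0
```

View pics/s11.png

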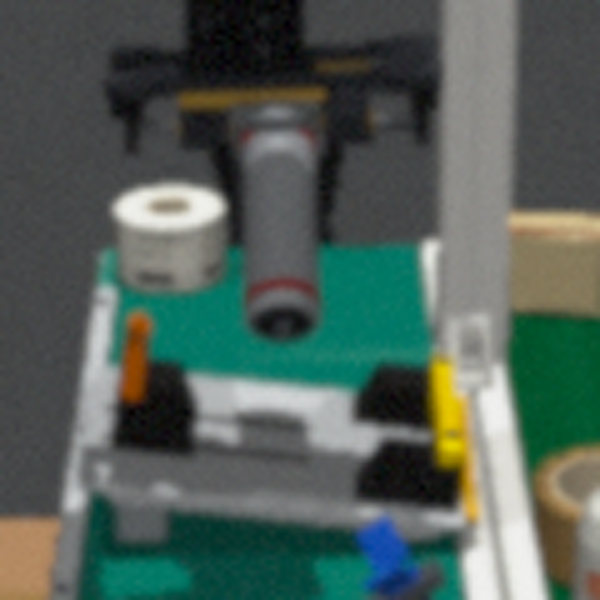

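```bash
python3 -m creep '[[[-1,1,5,14,0.01],[-1,1,5,14,0.01],[-1,1,5,14,0.01],[-1,0,3,12,0],[-1,0,0,8,0],[-1,0,0,4,0]]]'
python3 - <<'E'
from h import *
s=st()
ux=np.array([.8545,-.5195]);o=np.array([561.5,-114.4])
uy=np.array([.5195,.8545]);w=s['tool_pos'][:2]-o;print(w@ux,w@uy)
im,d=eyes.get_image('scene');crop(im,280,150,400,250,6,'pics/s12.png')
E
```

```text
clock: 20.12
tool_pos: [578.2, -133.6, 68.4]
orientation: [179.0, -0.2, 57.9]
wrist_force: [-0.1, -0.6, -3.4]
finger_gap: 0.5
t 20.12 tcp [ 578.2 -133.6   68.4] rpy [179.   -0.2  57.9] F [-0.1 -0.6 -3.4] gap 0.5 q [-24.  37.  94.   0.  49.   8.]
24.21141185741934 -7.70810256738872
```

View pics/s12.png

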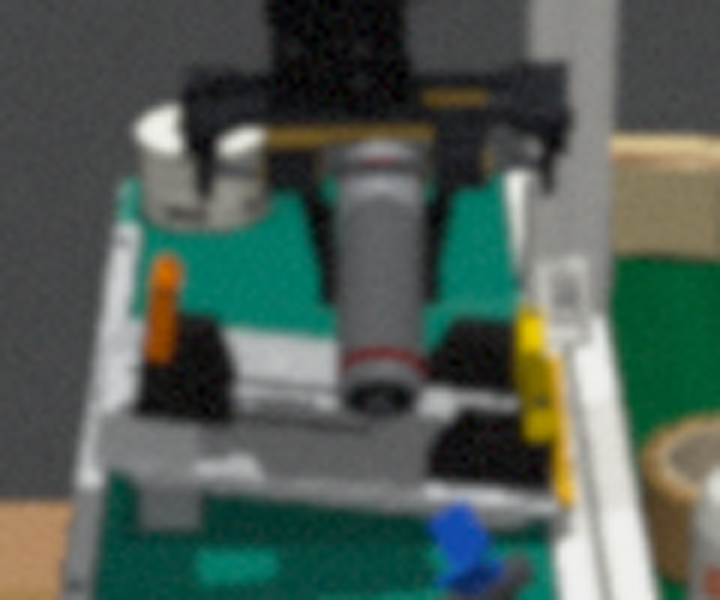

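```bash
python3 -m creep '[[[-1,0,0,7,-0.01],[-1,0,0,6,0],[-1,0,0,4,0],[-1,0,0,3,0]]]';python3 -m creep '[[[-1,0,0,4,0],[-1,0,0,4,0],[-1,0,0,4,0]]]'
```

```text
clock: 20.68
tool_pos: [579.1, -133.7, 47.9]
orientation: [178.8, -0.2, 58.6]
wrist_force: [-0.6, -0.1, -3.7]
finger_gap: 0.495
clock: 21.05
tool_pos: [583.2, -131.0, 39.3]
orientation: [178.6, -0.7, 58.3]
wrist_force: [1.0, 5.2, 6.1]
finger_gap: 0.496
```

```bash
python3 -m creep '[[[-1,0,-1,4,0],[-1,0,0,5,0],[-1,0,0,5,0]]]';python3 - <<'E'
from h import *
s=st()
ux=np.array([.8545,-.5195]);o=np.array([561.5,-114.4])
uy=np.array([.5195,.8545]);w=s['tool_pos'][:2]-o;print(w@ux,w@uy)
im,d=eyes.get_image('scene');crop(im,280,150,400,250,6,'pics/s13.png')
E
```

```text
clock: 21.42
tool_pos: [587.9, -128.3, 29.3]
orientation: [178.0, -1.0, 58.3]
wrist_force: [1.6, 4.6, 2.2]
finger_gap: 0.497
t 21.43 tcp [ 587.9 -128.3   29.3] rpy [178.   -1.   58.3] F [1.6 4.6 2.2] gap 0.497 q [-23.  40.  94.   1.  43.   8.]
29.756934927519683 1.8047266736362508
```

View pics/s13.png

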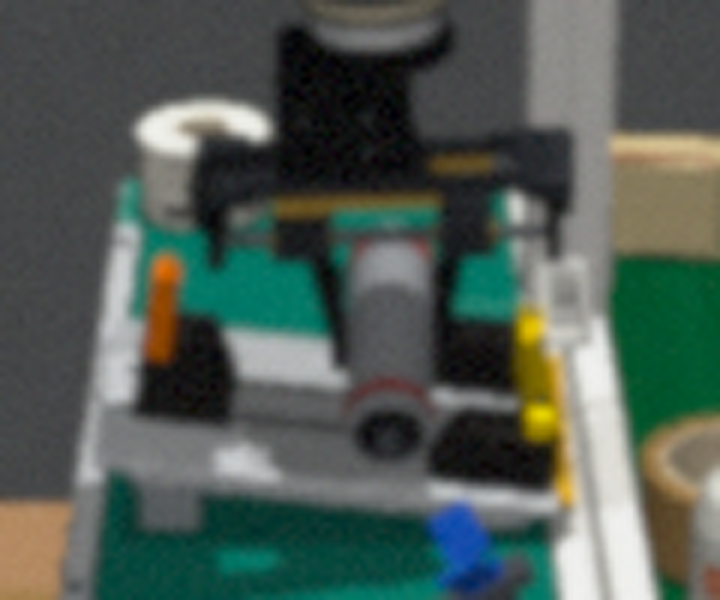

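```bash
python3 -m creep '[[[-1,-3,-3,4,-0.01],[-1,-3,-3,5,0],[-1,-3,-3,5,0]]]';python3 - <<'E'
from h import *
s=st()
ux=np.array([.8545,-.5195]);o=np.array([561.5,-114.4])
uy=np.array([.5195,.8545]);w=s['tool_pos'][:2]-o;print(w@ux,w@uy)
im,d=eyes.get_image('scene');crop(im,280,150,400,250,6,'pics/s14.png')
E
```

```text
clock: 21.85
tool_pos: [579.7, -133.7, 15.2]
orientation: [177.5, -1.0, 59.0]
wrist_force: [2.0, 9.9, 37.2]
finger_gap: 0.494
t 21.85 tcp [ 579.7 -133.7   15.2] rpy [177.5  -1.   59. ] F [ 2.   9.9 37.2] gap 0.494 q [-24.  41.  96.   1.  40.   6.]
25.595615845412848 -7.028765430759813
```

View pics/s14.png

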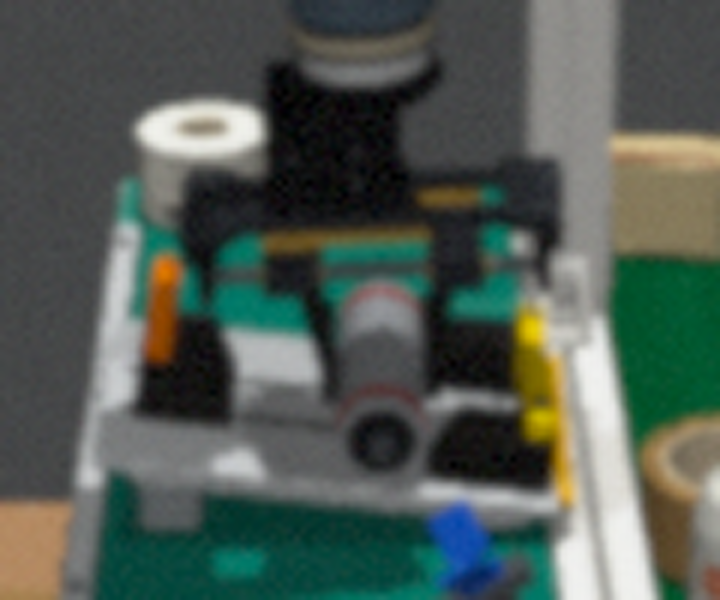

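```bash
python3 -m creep '[[[-1,0,0,-2,0]]]'
cat > fit.py <<'E'
from h import *
from scipy.optimize import least_squares
ux=np.array([.8545,-.5195]);o=np.array([561.5,-114.4]);uy=np.array([.5195,.8545])
def fit(x0=27):
    out=[]
    im,d=eyes.get_image('scene'); P=cloud('scene',d); im=im.astype(int)
    r,g,b=im[...,0],im[...,1],im[...,2]
    L=np.stack([(P[...,:2]-o)@ux,(P[...,:2]-o)@uy,P[...,2]],-1)
    red=(r>90)&(r-g>40)&(r-b>40)&(abs(L[...,0]-x0)<40)&(abs(L[...,1])<100)&(L[...,2]>30)&(L[...,2]<140)
    R_=L[red]
    lo=R_[R_[:,1]<-20]; hi=R_[R_[:,1]>20]
    for q in(lo,hi): print('ring',len(q), q.mean(0).round(1) if len(q) else '')
    gray=(abs(r-g)<14)&(abs(r-b)<18)&(r>60)&(abs(L[...,0]-x0)<30)&(abs(L[...,1])<48)&(L[...,2]>42)&(L[...,2]<110)
    X=L[gray]; print('gray',len(X))
    def f(p): # x0,dx/dy,z0,dz/dy
        a=np.array([p[1],1,p[3]]);a/=np.linalg.norm(a);w=X-np.array([p[0],0,p[2]])
        return np.linalg.norm(w-np.outer(w@a,a),axis=1)-22
    s=least_squares(f,[x0,0,55,0.1],loss='soft_l1',f_scale=2)
    print('axis x0 %.1f yaw %.1f z0 %.1f tilt %.1f'%(s.x[0],np.degrees(np.arctan(s.x[1])),s.x[2],np.degrees(np.arctan(s.x[3]))),np.median(abs(s.fun)).round(2))
    return im,L
if __name__=='__main__':
    st(); fit()
E
python3 fit.py
```

```text
clock: 22.02
tool_pos: [577.7, -133.8, 16.4]
orientation: [177.7, -1.0, 58.9]
wrist_force: [-1.1, 0.1, -4.4]
finger_gap: 0.496
t 22.02 tcp [ 577.7 -133.8   16.4] rpy [177.7  -1.   58.9] F [-1.1  0.1 -4.4] gap 0.496 q [-24.  41.  96.   1.  41.   6.]
ring 0 
ring 0 
gray 193
axis x0 24.1 yaw -0.6 z0 52.1 tilt 0.4 0.86
```

Run:
```python
from fit import *
im,d=eyes.get_image('scene')
crop(im,310,180,380,240,10,'pics/s15.png')
pr=lambda x,y,z:((proj('scene',[[*(o+x*ux+y*uy),z]])[0]-[310,180])*10).round(0)
for y in(-90,-80,-75,-70,-65,-60): print(y,'axis',pr(24,y,52.5),'top',pr(24,y,74.5))
```

```text
-90 axis [324. 462.] top [324. 395.]
-80 axis [325. 445.] top [324. 379.]
-75 axis [325. 437.] top [325. 371.]
-70 axis [325. 429.] top [325. 363.]
-65 axis [325. 421.] top [325. 355.]
-60 axis [325. 413.] top [325. 347.]
```

View pics/s15.png

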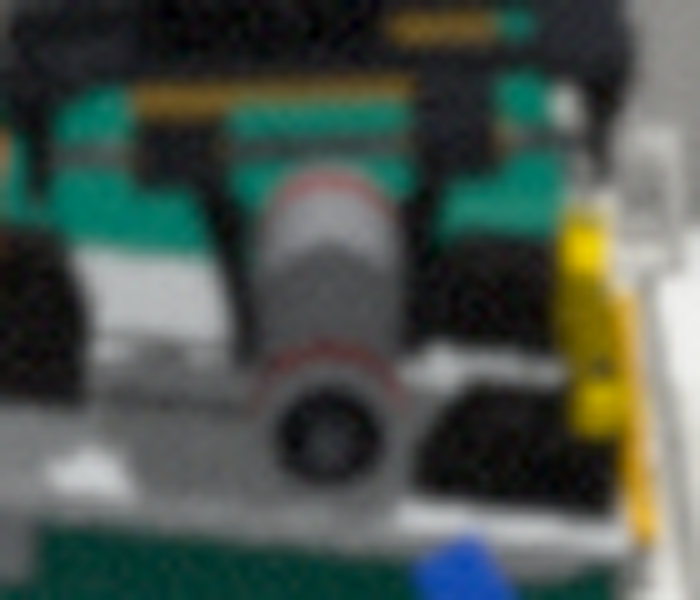

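```bash
python3 -m creep '[[[-1,1,3,0,0],[-1,1,3,0,0],[-1,1,2,0,0]]]'; python3 -m creep '[[[-1,0,1,0,0],[-1,0,1,0,0]]]'
python3 - <<'E'
from fit import *
s=st();w=s['tool_pos'][:2]-o;print(w@ux,w@uy)
im,L=fit(33); crop(im.astype(np.uint8),310,180,380,240,10,'pics/s16.png')
E
```

```text
clock: 22.5
tool_pos: [577.3, -133.7, 15.5]
orientation: [178.7, -0.7, 58.9]
wrist_force: [-4.7, 0.3, 3.0]
finger_gap: 0.497
clock: 22.75
tool_pos: [577.4, -133.6, 15.5]
orientation: [179.0, -0.7, 58.9]
wrist_force: [-3.8, 2.1, 5.1]
finger_gap: 0.496
t 22.75 tcp [ 577.4 -133.6   15.5] rpy [179.   -0.7  58.9] F [-3.8  2.1  5.1] gap 0.496 q [-24.  41.  95.   1.  43.   6.]
23.541594735164225 -8.205133934852135
ring 0 
ring 0 
gray 187
axis x0 24.7 yaw -1.0 z0 51.3 tilt -0.6 0.9
```

View pics/s16.png

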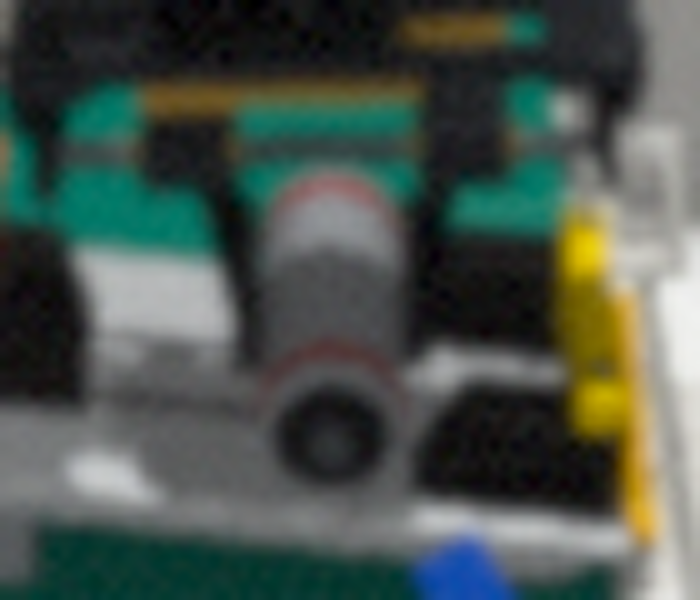

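```bash
python3 -m creep '[[[-1,0,3,-2,0],[-1,1,5,0,0],[-1,1,5,0,0]]]'
python3 - <<'E'
from fit import *
s=st();w=s['tool_pos'][:2]-o;print(w@ux,w@uy)
fit(30)
E
```

```text
clock: 23.18
tool_pos: [591.3, -139.6, 16.3]
orientation: [178.9, -0.7, 58.9]
wrist_force: [-4.2, 0.9, -1.0]
finger_gap: 0.497
t 23.18 tcp [ 591.3 -139.6   16.3] rpy [178.9  -0.7  58.9] F [-4.2  0.9 -1. ] gap 0.497 q [-24.  42.  93.   1.  44.   6.]
38.570352985099916 -6.093534061506724
ring 0 
ring 0 
gray 194
axis x0 39.1 yaw 0.3 z0 52.2 tilt 0.0 0.97
```

```bash
python3 -m creep '[[[-1,1,1,2,0],[-1,0,2,1,0]]]'
python3 - <<'E'
from fit import *
s=st();w=s['tool_pos'][:2]-o;print(w@ux,w@uy)
im,L=fit(38); crop(im.astype(np.uint8),310,180,380,240,10,'pics/s17.png')
E
```

```text
clock: 23.48
tool_pos: [591.6, -139.6, 15.8]
orientation: [179.3, -0.6, 59.0]
wrist_force: [-6.9, 4.7, 7.2]
finger_gap: 0.501
t 23.48 tcp [ 591.6 -139.6   15.8] rpy [179.3  -0.6  59. ] F [-6.9  4.7  7.2] gap 0.501 q [-24.  42.  93.   1.  45.   6.]
38.81754400848715 -5.926723397553821
ring 0 
ring 1 [46.7 60.1 72.1]
gray 201
axis x0 39.3 yaw -0.6 z0 51.7 tilt 0.0 0.99
```

View pics/s17.png

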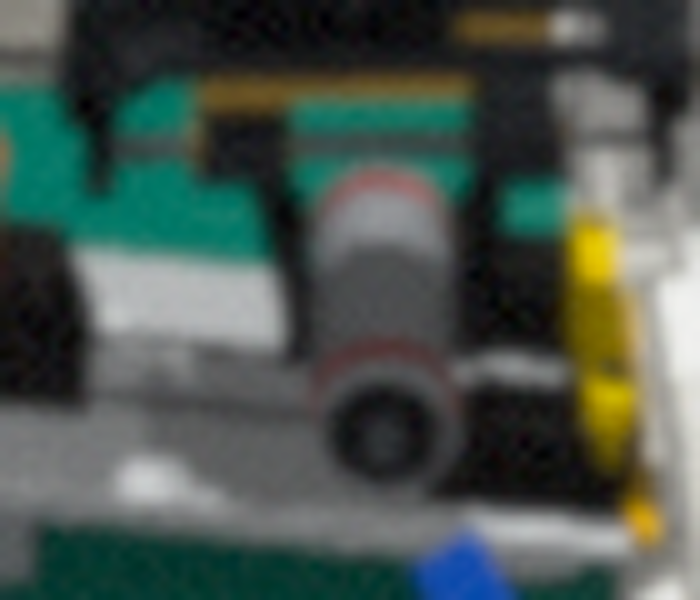

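```bash
python3 -m creep '[[[0.35,0,0,0,0],[0.35,0,0,0,0],[0.35,0,0,0,0],[0.35,0,0,0,0]]]'
python3 - <<'E'
from fit import *
s=st();w=s['tool_pos'][:2]-o;print(w@ux,w@uy)
im,L=fit(38); crop(im.astype(np.uint8),310,180,380,240,10,'pics/s18.png')
E
```

```text
clock: 24.02
tool_pos: [595.4, -141.1, 17.5]
orientation: [178.8, -0.7, 58.9]
wrist_force: [-0.4, -0.7, 0.2]
finger_gap: 0.674
t 24.02 tcp [ 595.4 -141.1   17.5] rpy [178.8  -0.7  58.9] F [-0.4 -0.7  0.2] gap 0.674 q [-24.  42.  92.   1.  44.   6.]
42.81632995004873 -5.208581006454104
ring 0 
ring 0 
gray 189
axis x0 37.8 yaw -0.6 z0 49.8 tilt -0.1 0.96
```

View pics/s18.png

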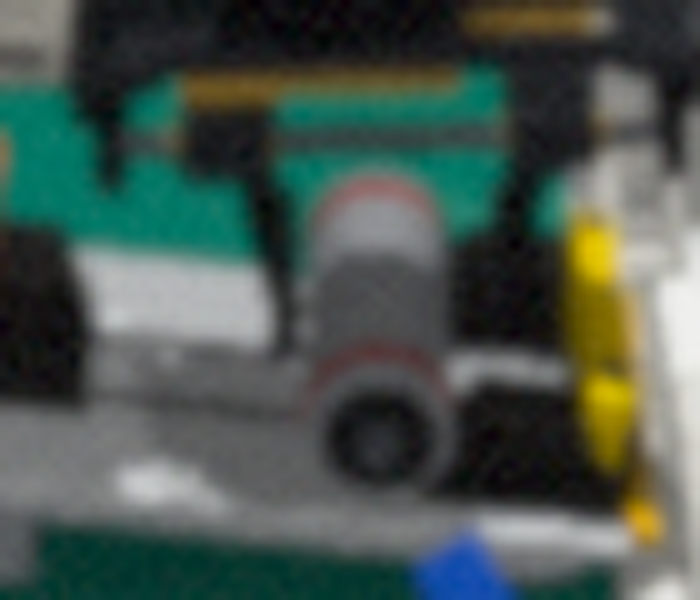

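```bash
python3 -m creep '[[[0.4,0,-2,-3,0],[0.4,0,0,-12,0],[0.4,0,0,-25,0],[0.4,0,0,-40,0],[0.4,0,0,-40,0],[0,0,-30,-30,0],[-0.3,0,-55,-10,0],[-0.3,0,-60,0,0],[-0.3,0,-55,0,0],[-0.3,0,-30,0,0]]]'
python3 - <<'E'
from fit import *
s=st();w=s['tool_pos'][:2]-o;print(w@ux,w@uy)
im,d=eyes.get_image('top');crop(im,250,110,410,230,5,'pics/t19.png');np.savez('top19.npz',im=im,d=d)
im,L=fit(38); crop(im.astype(np.uint8),290,170,390,245,8,'pics/s19.png')
E
```

```text
clock: 25.32
tool_pos: [391.3, -20.4, 182.8]
orientation: [178.0, -0.8, 58.8]
wrist_force: [0.0, -0.1, 0.1]
finger_gap: 0.356
t 25.32 tcp [391.3 -20.4 182.8] rpy [178.   -0.8  58.8] F [ 0.  -0.1  0.1] gap 0.356 q [-20.  12. 116.   1.  51.  11.]
-194.3254371850345 -8.081388551362737
ring 2 [ 29.9 -56.6  70.2]
ring 0 
gray 191
axis x0 38.7 yaw -0.9 z0 49.7 tilt -0.2 0.76
```

View pics/t19.png

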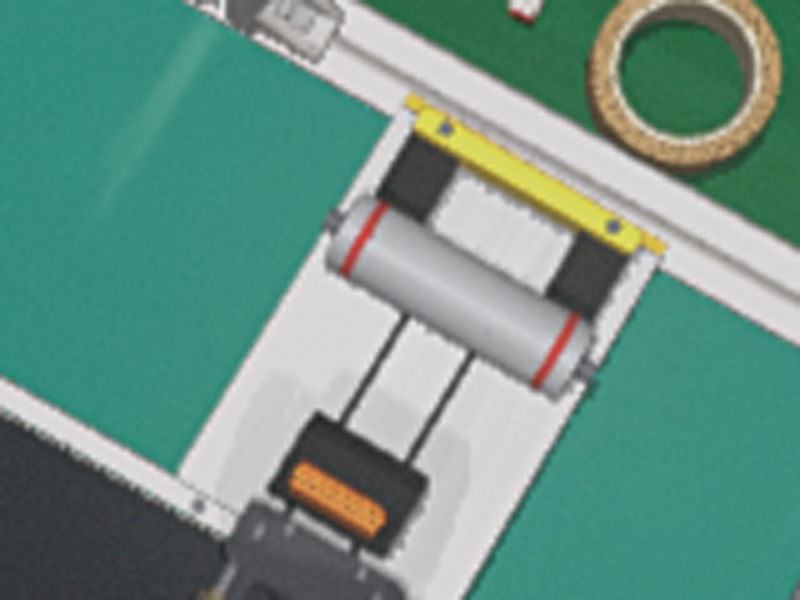

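View pics/s19.png

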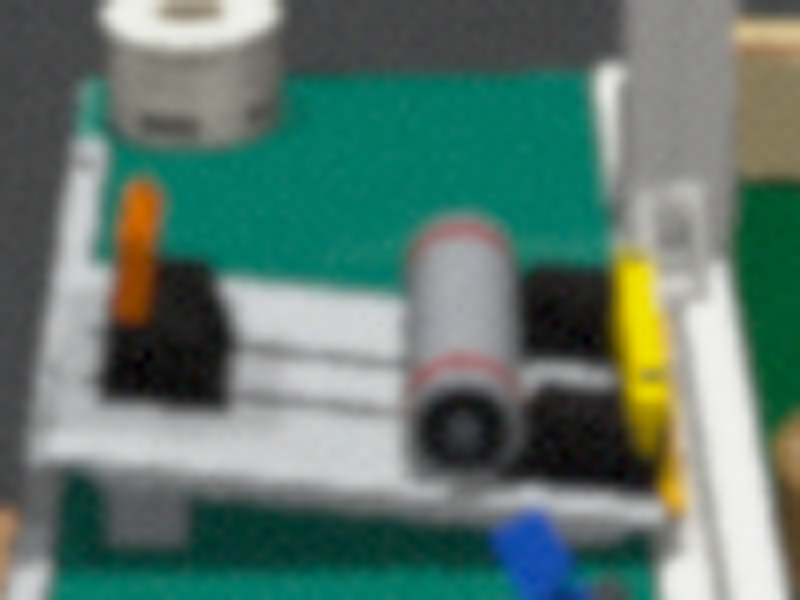

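Run:
```python
from fit import *
z=np.load('top19.npz'); im,d=z['im'].astype(int),z['d']; P=cloud('top',d)
r,g,b=im[...,0],im[...,1],im[...,2]; V,U=np.mgrid[0:400,0:640]
def rep(m,zz,nm):
    X=ray('top',np.c_[U[m],V[m]],zz)[:,:2];q=np.c_[(X-o)@ux,(X-o)@uy];c=q.mean(0);w,v=np.linalg.eigh(np.cov(q.T))
    a=v[:,1]*np.sign(v[1,1]);print(nm,m.sum(),c.round(1),'yaw rel',np.degrees(np.arctan2(-a[0],a[1])).round(2),'y ext',q[:,1].min().round(1),q[:,1].max().round(1),'z',np.median(P[m][:,2]).round(1))
rep((r>150)&(g>130)&(b<130)&(U>325)&(U<390)&(V>120)&(V<165)&(P[...,2]>48),63.2,'bar')
red=(r>140)&(g<110)&(b<110)&(U>300)&(U<380)&(V>140)&(V<200)
rep(red,70,'rings')
X=ray('top',np.c_[U[red],V[red]],70.)[:,:2];q=np.c_[(X-o)@ux,(X-o)@uy]
for s in(1,-1): print(q[np.sign(q[:,1])==s].mean(0).round(1))
t=(abs(r-g)<20)&(r>90)&(U>300)&(U<380)&(V>140)&(V<200)&(P[...,2]>57)
rep(t,68,'tube')
ora=(r>180)&(g>100)&(g<185)&(b<130)&(U>300)&(U<335)&(V>195)&(V<225); rep(ora,110,'handle')
```

```text
bar 262 [105.3   0.8] yaw rel 0.73 y ext -64.8 65.8 z 62.8
rings 55 [36.2  0.1] yaw rel 0.37 y ext -58.3 60.3 z 70.4
[35.8 58.1]
[ 36.6 -55.8]
tube 1021 [48.  -2.7] yaw rel 23.38 y ext -77.6 77.2 z 68.4
handle 92 [-85.7  -0.1] yaw rel -0.01 y ext -24.9 23.6 z 109.5
```

The top view shows the roller lying crosswise against both wedges, from (340,235) to (575,360). The bar lies parallel to the lip, within 0.7°. Now the keeper.

```bash
python3 -m creep '[[[0,3,30,10,0],[0,3,30,15,0],[0,1,25,20,0],[0,0,12,15,0],[0,0,0,5,0]]]'
python3 - <<'E'
from fit import *
s=st();w=s['tool_pos'][:2]-o;print(w@ux,w@uy)
im,d=eyes.get_image('scene');crop(im,280,130,400,230,6,'pics/s20.png')
E
```

```text
clock: 26.05
tool_pos: [490.9, -69.9, 124.0]
orientation: [177.1, -0.9, 58.9]
wrist_force: [0.0, 0.4, -0.0]
finger_gap: 0.501
t 26.05 tcp [490.9 -69.9 124. ] rpy [177.1  -0.9  58.9] F [ 0.   0.4 -0. ] gap 0.501 q [-21.  25. 107.   1.  45.   9.]
-83.45931889831714 1.301881794005338
```

View pics/s20.png

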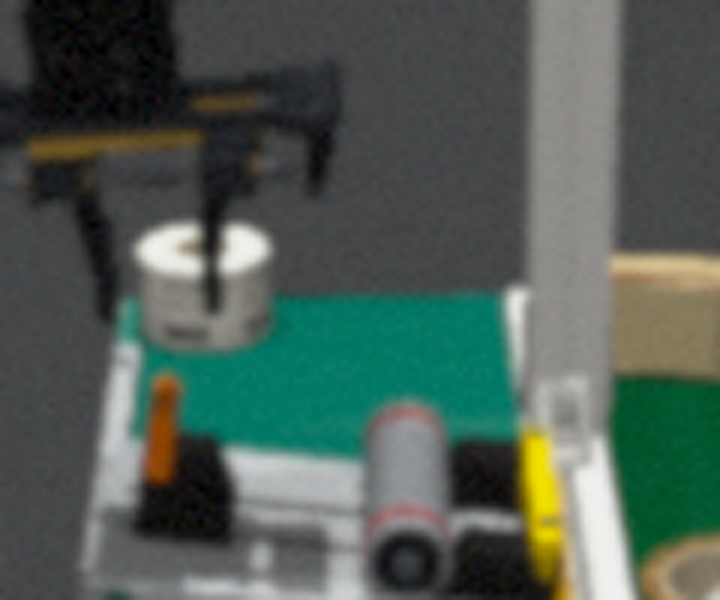

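```bash
python3 -m creep '[[[0,0,0,15,0],[0,0,0,15,0],[0,0,0,10,0],[0,0,0,0,0]]]'
python3 - <<'E'
from fit import *
s=st();w=s['tool_pos'][:2]-o;print(w@ux,w@uy)
im,d=eyes.get_image('scene');crop(im,280,150,400,250,6,'pics/s21.png')
E
```

```text
clock: 26.6
tool_pos: [492.8, -70.1, 85.1]
orientation: [177.0, -1.0, 58.9]
wrist_force: [0.1, 0.3, 0.5]
finger_gap: 0.5
t 26.6 tcp [492.8 -70.1  85.1] rpy [177.   -1.   58.9] F [0.1 0.3 0.5] gap 0.5 q [-21.  29. 108.   1.  40.   9.]
-81.77448547925248 2.171565596863421
```

View pics/s21.png

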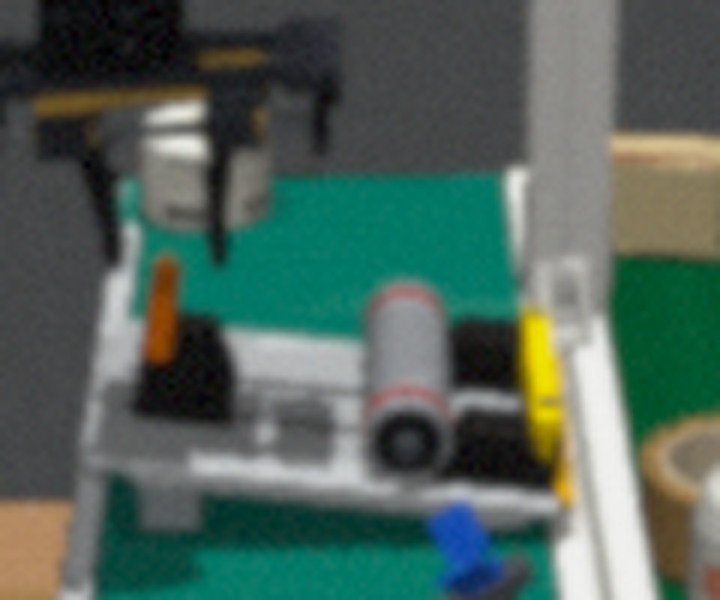

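Fingers are at (112,258) and (218,258), either side of the handle top at (167,262). Going down about 34 mm more, then closing.

```bash
python3 -m creep '[[[0,0,-1,14,0],[0,0,-1,12,0],[0,0,0,6,0],[0,0,0,1,0]]]'
python3 - <<'E'
from fit import *
s=st();w=s['tool_pos'][:2]-o;print(w@ux,w@uy)
im,d=eyes.get_image('scene');crop(im,280,150,400,250,6,'pics/s22.png')
E
```

```text
clock: 27.15
tool_pos: [493.7, -69.7, 51.0]
orientation: [176.9, -1.0, 58.9]
wrist_force: [0.5, -0.1, -0.2]
finger_gap: 0.5
t 27.15 tcp [493.7 -69.7  51. ] rpy [176.9  -1.   58.9] F [ 0.5 -0.1 -0.2] gap 0.5 q [-21.  33. 110.   1.  34.   9.]
-81.16431111875316 3.0279344201834855
```

View pics/s22.png

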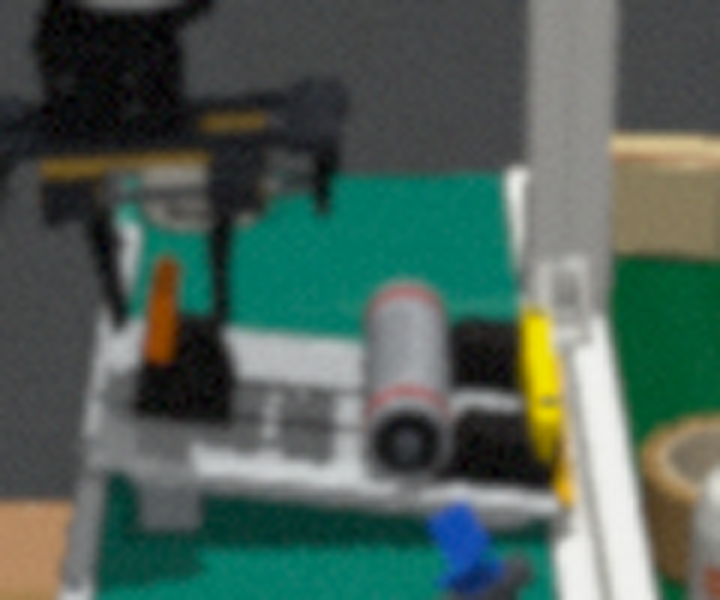

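```bash
python3 -m creep '[[[-1,-1,-1,0,0],[-1,-1,-1,0,0],[-1,0,0,0,0],[-1,0,0,0,0],[-1,0,0,0,0],[-1,0,0,0,0]]]'
python3 - <<'E'
from fit import *
s=st();w=s['tool_pos'][:2]-o;print(w@ux,w@uy)
E
```

```text
clock: 27.95
tool_pos: [490.6, -70.2, 51.3]
orientation: [176.9, -1.0, 58.9]
wrist_force: [0.6, -0.1, -0.4]
finger_gap: 0.196
t 27.95 tcp [490.6 -70.2  51.3] rpy [176.9  -1.   58.9] F [ 0.6 -0.1 -0.4] gap 0.196 q [-21.  32. 110.   1.  34.   9.]
-83.56774281672406 0.8856780746097288
```

```bash
python3 -m creep '[[[-1,0,0,0,0],[-1,0,0,0,0]]]'; python3 -m creep '[[[-1,0,4,0,0],[-1,0,6,1,0],[-1,0,8,1,0]]]'
python3 - <<'E'
from fit import *
s=st();w=s['tool_pos'][:2]-o;print(w@ux,w@uy)
E
```

```text
clock: 28.2
tool_pos: [490.6, -70.2, 51.3]
orientation: [176.9, -1.0, 58.9]
wrist_force: [0.1, -0.8, -0.9]
finger_gap: 0.19
clock: 28.58
tool_pos: [503.0, -77.8, 49.5]
orientation: [177.4, -1.0, 58.9]
wrist_force: [-0.7, 1.3, -1.5]
finger_gap: 0.193
t 28.57 tcp [503.  -77.8  49.5] rpy [177.4  -1.   58.9] F [-0.7  1.3 -1.5] gap 0.193 q [-22.  33. 108.   1.  36.   9.]
-68.97179983338803 0.9088598977724308
```

```bash
python3 -m creep '[[[-1,0,8,1,0],[-1,0,9,1,0],[-1,0,9,1,0],[-1,0,7,1,0],[-1,0,4,0,0]]]'
python3 - <<'E'
from fit import *
s=st();w=s['tool_pos'][:2]-o;print(w@ux,w@uy)
im,d=eyes.get_image('scene');crop(im,280,150,400,250,6,'pics/s23.png')
E
```

```text
clock: 29.2
tool_pos: [535.2, -97.3, 44.9]
orientation: [177.7, -0.9, 58.9]
wrist_force: [-0.7, 2.5, -6.4]
finger_gap: 0.188
t 29.2 tcp [535.2 -97.3  44.9] rpy [177.7  -0.9  58.9] F [-0.7  2.5 -6.4] gap 0.188 q [-22.  36. 103.   1.  39.   8.]
-31.325478320840507 0.9752034313638203
```

View pics/s23.png

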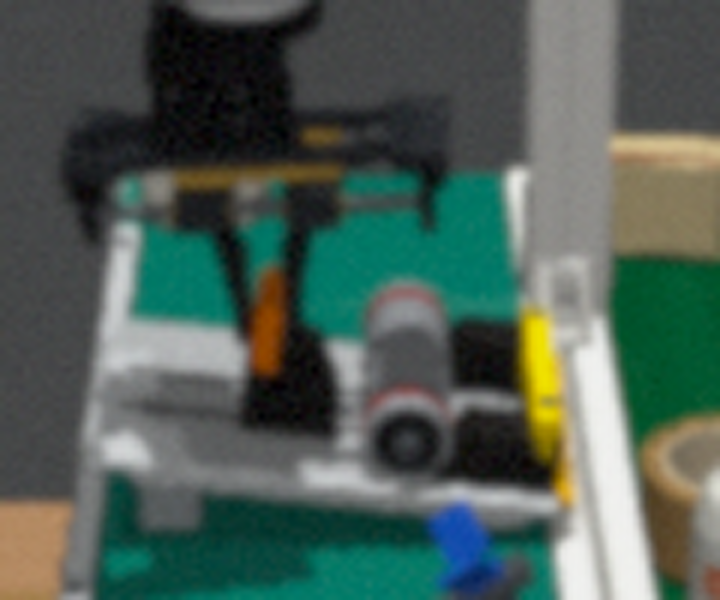

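```bash
python3 -m creep '[[[-1,0,5,2,0],[-1,0,4,1,0],[-1,0,3,0,0]]]'
python3 - <<'E'
from fit import *
s=st();w=s['tool_pos'][:2]-o;print(w@ux,w@uy, s['wrist_force'][:2]@ux)
im,d=eyes.get_image('scene');crop(im,310,180,380,240,10,'pics/s24.png')
E
```

```text
clock: 29.62
tool_pos: [547.4, -104.6, 43.1]
orientation: [177.6, -0.9, 58.9]
wrist_force: [-2.2, 1.8, -6.1]
finger_gap: 0.192
t 29.62 tcp [ 547.4 -104.6   43.1] rpy [177.6  -0.9  58.9] F [-2.2  1.8 -6.1] gap 0.192 q [-23.  36. 101.   1.  40.   8.]
-17.15026254909731 1.0259428666567503 -2.868111831254542
```

View pics/s24.png

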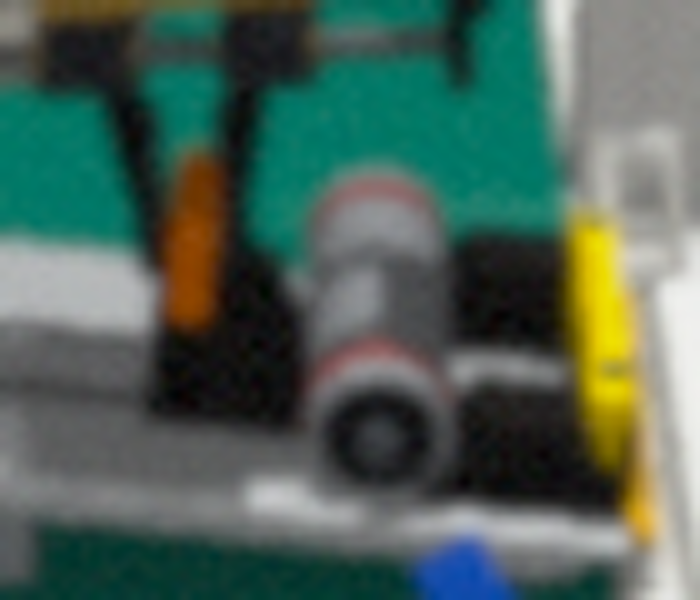

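Close now; creeping until contact shows in the force.

```bash
python3 -m creep '[[[-1,0,2,1,0],[-1,0,1,1,0]]]'; python3 -c "
from fit import *
s=st();w=s['tool_pos'][:2]-o;print(w@ux,s['wrist_force'][:2]@ux)"; python3 -m creep '[[[-1,0,1,0,0],[-1,0,1,0,0]]]'; python3 -c "
from fit import *
s=st();w=s['tool_pos'][:2]-o;print(w@ux,s['wrist_force'][:2]@ux)"
```

```text
clock: 29.92
tool_pos: [550.7, -106.6, 42.5]
orientation: [177.5, -0.9, 58.9]
wrist_force: [-4.4, 2.7, 9.4]
finger_gap: 0.191
t 29.93 tcp [ 550.7 -106.6   42.5] rpy [177.5  -0.9  58.9] F [-4.4  2.7  9.4] gap 0.191 q [-23.  37. 101.   1.  40.   8.]
-13.240247750549374 -5.15095320105983
clock: 30.18
tool_pos: [550.7, -106.6, 42.6]
orientation: [177.7, -0.9, 58.9]
wrist_force: [-4.1, 4.0, 1.5]
finger_gap: 0.189
t 30.18 tcp [ 550.7 -106.6   42.6] rpy [177.7  -0.9  58.9] F [-4.1  4.   1.5] gap 0.189 q [-23.  37. 100.   1.  41.   8.]
-13.303852136442151 -5.526764629911626
```

```bash
python3 -m creep '[[[-1,0,3,0,0],[-1,0,3,0,0]]]'; python3 -c "
from fit import *
s=st();w=s['tool_pos'][:2]-o;print(w@ux,s['wrist_force'][:2]@ux)
im,d=eyes.get_image('scene');crop(im,310,180,380,240,10,'pics/s25.png')"
```

```text
clock: 30.42
tool_pos: [550.9, -106.8, 42.3]
orientation: [178.4, -0.9, 58.9]
wrist_force: [-7.1, 6.0, 5.9]
finger_gap: 0.189
t 30.43 tcp [ 550.9 -106.8   42.3] rpy [178.4  -0.9  58.9] F [-7.1  6.   5.9] gap 0.189 q [-23.  37. 100.   1.  42.   8.]
-12.997206980888093 -9.177123598305192
```

View pics/s25.png

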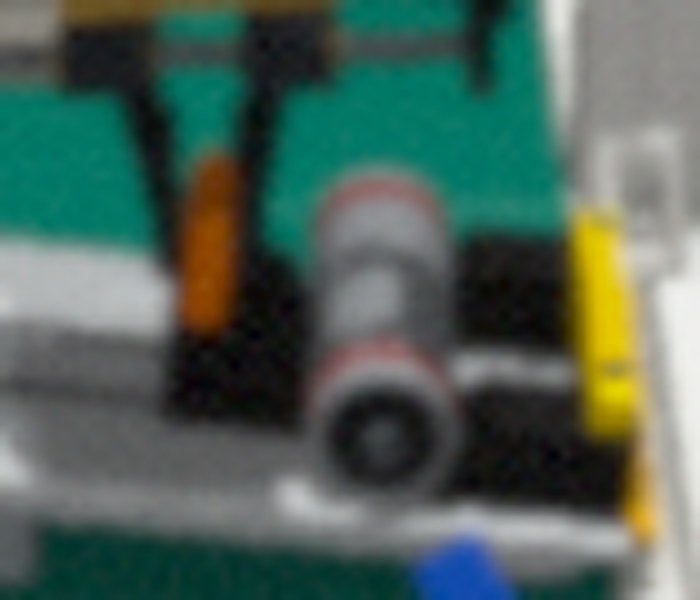

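```bash
python3 -m creep '[[[-0.3,0,0,0,0],[-0.3,0,0,0,0],[-0.3,0,0,0,0]]]'
python3 - <<'E'
from fit import *
s=st();w=s['tool_pos'][:2]-o;print(w@ux,w@uy, s['wrist_force'][:2]@ux)
im,d=eyes.get_image('scene');crop(im,310,180,380,240,10,'pics/s26.png')
E
```

```text
clock: 30.85
tool_pos: [556.5, -110.1, 43.7]
orientation: [177.6, -0.9, 58.9]
wrist_force: [-1.7, 1.4, -1.0]
finger_gap: 0.339
t 30.85 tcp [ 556.5 -110.1   43.7] rpy [177.6  -0.9  58.9] F [-1.7  1.4 -1. ] gap 0.339 q [-23.  37.  99.   1.  41.   8.]
-6.487986163223465 1.1284489800305084 -2.1715480389980493
```

View pics/s26.png

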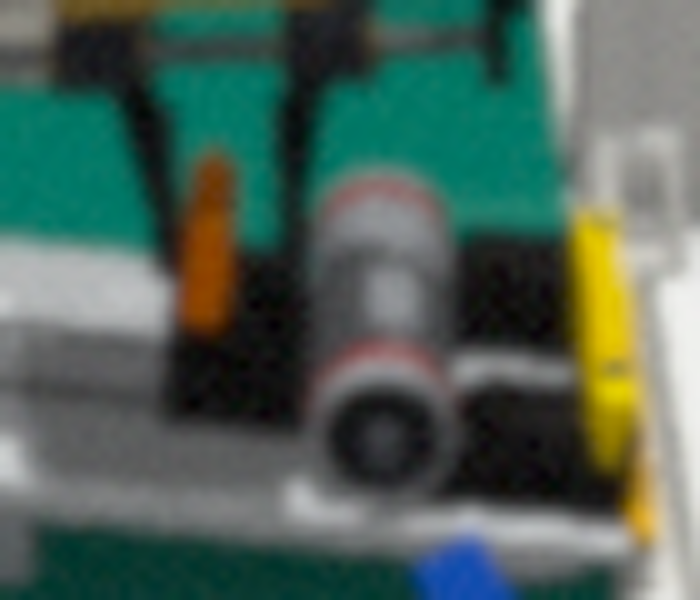

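```bash
python3 -m creep '[[[-0.3,0,-5,0,0],[-0.3,0,-2,-3,0],[-0.3,0,0,-15,0],[-0.3,0,0,-30,0],[-0.3,0,0,-40,0],[-0.3,0,-30,-30,0],[-0.3,0,-50,-10,0],[-0.3,0,-55,0,0],[-0.3,0,-30,0,0],[-0.3,0,0,0,0]]]'
python3 - <<'E'
from fit import *
s=st()
im,d=eyes.get_image('top');crop(im,230,90,450,250,3.6,'pics/t27.png');np.savez('top27.npz',im=im,d=d)
im2,L=fit(38); crop(im2.astype(np.uint8),290,170,390,245,8,'pics/s27.png')
im=im.astype(int);P=cloud('top',d)
r,g,b=im[...,0],im[...,1],im[...,2]; V,U=np.mgrid[0:400,0:640]
def rep(m,zz,nm):
    X=ray('top',np.c_[U[m],V[m]],zz)[:,:2];q=np.c_[(X-o)@ux,(X-o)@uy];c=q.mean(0);w,v=np.linalg.eigh(np.cov(q.T))
    a=v[:,1]*np.sign(v[1,1]);print(nm,m.sum(),c.round(1),'yaw rel',np.degrees(np.arctan2(-a[0],a[1])).round(2),'z',np.median(P[m][:,2]).round(1))
rep((r>150)&(g>130)&(b<130)&(U>325)&(U<390)&(V>120)&(V<165)&(P[...,2]>48),63.2,'bar')
rep((r>140)&(g<110)&(b<110)&(U>300)&(U<380)&(V>140)&(V<200),70,'rings')
ora=(r>170)&(g>90)&(g<185)&(b<130)&(r-b>70)&(U>300)&(U<345)&(V>170)&(V<225); rep(ora,101,'handle')
E
```

```text
clock: 32.15
tool_pos: [403.7, -20.1, 174.9]
orientation: [176.6, -1.1, 58.9]
wrist_force: [0.6, -0.9, 0.2]
finger_gap: 0.348
t 32.15 tcp [403.7 -20.1 174.9] rpy [176.6  -1.1  58.9] F [ 0.6 -0.9  0.2] gap 0.348 q [-19.  13. 116.   0.  48.  12.]
ring 3 [ 36.3 -54.5  70.8]
ring 0 
gray 193
axis x0 39.3 yaw 0.1 z0 49.5 tilt -0.4 0.84
bar 255 [105.9   1.1] yaw rel 0.13 z 62.5
rings 69 [26.6 -0.1] yaw rel 1.47 z 71.3
handle 103 [-13.4  -0.4] yaw rel -0.29 z 100.7
```

View pics/t27.png

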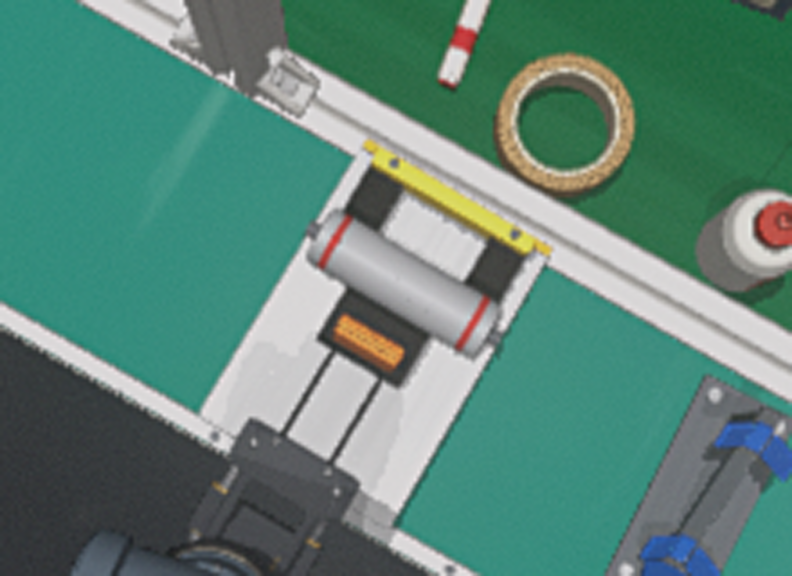

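View pics/s27.png

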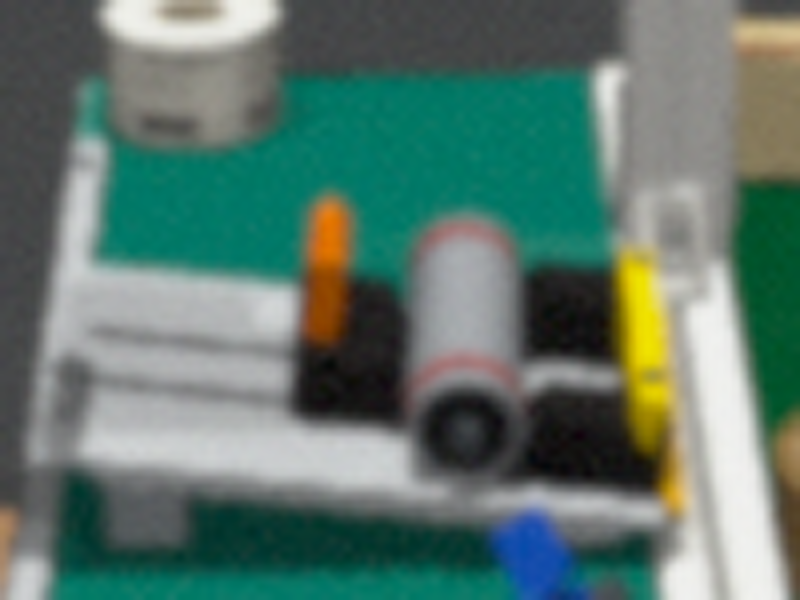

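```bash
python3 -c "
from cell import order
print(order.hand_in())"
```

```text
the job is handed in; nothing more can be done
None
```

The roller is parked on the ramp against both chock wedges, with the keeper pushed up snug behind it. I handed the job in at about 32 s of the 61 s allowed.

- **Chock:** It stands on the deck at the foot of the ramp. The roller slid it the last few mm down. In the last top picture its bar is square to the lip within about 0.1°, and the back is about 1–2 mm from the lip.
- **Roller:** I laid it flat on the deck, slid it against both wedges until about 8 N of resistance showed, and only then let go. It settled about 1.5 mm and has stayed there. The last fit gave it crosswise within about 0.1°, tilted 0.4°, and lying on the deck.
- **Keeper:** I slid it by its handle until a 9 N push no longer moved it. Its measured travel of about 73 mm matches the 73.5 mm I expected for contact.
- **Surroundings:** The things round about show no sign of having moved, and the arm stood clear, touching nothing.

**Checks that disagreed:**
- The fingertips sat about 30 mm higher than the reported tool position. My first roller grasp therefore pinched only the top of the tube. I opened, went deeper, and the second grasp held.
- The arm pressed the roller down with up to 37 N, briefly, while flattening it on the deck.
- The final check of the red rings in the top picture was spoiled by other red or orange pixels. I relied on the scene-camera fit instead.

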